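# Load a ferrule in the leaf drill jig and screw the jig's leaf down

### The arm

A 7-joint arm with a two-finger parallel gripper is mounted at the origin on a cart in front of the work surface, level with it; the furniture and walls round the work are solid. World frame = base frame: x ahead of the robot, y to its left, z up, the work surface at z = 0. Lengths are in m, angles in degrees, forces in N, time in s.
With the tool pointing down it reaches from about 0.425 to 1.025 m from the base axis. Payload 9.4 kg.
Tool frame: the origin (TCP) lies midway between the tips of the shut fingers; the grasp point (between the pads) lies 19 mm behind it (robot.tcp_to_grasp is the distance from the TCP to the grasp point, in m); z points along the fingers, y is the direction in which the jaws open and shut (so a half turn about z gives the same grasp; the last joint's range is limited). The gripper opens to 93 mm and grips with 3 to 60 N. Pads are 15 mm wide; open, the fingers measure 128 mm over their backs; the gripper's body (75 mm by 188 mm) begins 65 mm behind the grasp point.
Start: joints at [62.355, 34.337, -0.143, 91.639, 0.103, 54.024, -4.572], TCP at [0.286, -0.666, 0.219] pointing down, gripper open.
Joint ranges: [-147.43, 147.43], [-19.82, 112.94], [-74.19, 73.91], [6.32, 146.72], [-59.91, 239.91], [6.04, 106.73], [-150.56, 150.56]. Speed limits (degrees/s): [127.2, 127.2, 172.46, 172.46, 180, 180, 180].

### API

Orientations are given as [roll, pitch, yaw] about the fixed x, y, z axes, in that order (R = Rz(yaw) Ry(pitch) Rx(roll)).
In Python, from rig import robot gives the robot as it stands. Calls block until the motion is done:
- robot.goto(position, orientation): joint-space move of the TCP to a pose.
- robot.movel(position, rot=None, rate=0.15, force_limit=None): straight line of the TCP; rot=None keeps the orientation; rate is the mean speed in m/s. With force_limit (N) it stops when the force on the tool has changed by that much, and returns True; else False.
- robot.move_joints(angles): joint-space move.
- robot.move_gripper(opening, squeeze=None): finger opening in m; squeeze is the grip in N (None keeps the last); returns when the fingers have stopped.
- robot.wait(seconds).
- robot.inverse_kinematics(position, orientation): joint angles nearest the present ones, or None.
- robot.capture(name): name is "scene" or "top" or "wrist"; returns the picture (420x560x3 uint8, red, green, blue); there is no depth.
- robot.camera_info(name): a dict with "vfov" (degrees; the focal length in pixels is half the picture's height over the tangent of half this angle, whatever the lens; pixels are square), "cx", "cy" (the principal point, pixels), "k1" (the pictures are not rectified: a ray, as slopes to the right and down, at radius r is drawn at 1 + k1 r^2 times it, then the intrinsics apply), "eye" and "orientation" of the camera in the world; the wrist camera has in their place "hand_eye" (4x4, takes a point from camera to tool coordinates, whose origin is the TCP and whose axes are the flange's). Camera axes: x right, y up, looking along -z (the intrinsics and any distortion apply to the point x, -y, -z); pixel columns grow to the right and rows downward; lengths in m; the calibration is good to about 2 mm. A picture is of the moment at which its call begins: read the wrist's pose just before it. camera_info takes no time and is no camera call.
A pose or a line that the arm cannot do raises robot.PlanningError and nothing moves.
- robot.hand_in(): hands the job in, once; it reports no verdict.
Trained networks look in the newest picture that a camera, given by its name, has taken for a name from the list of things; names that differ only in an ending like _2 or _b are one class to them, and where a whole thing is asked for, a point or a joint stands for the part that bears it (a point fixed in the world has none). Each returns a list of dicts, best first, with "score" (0 to 1); they miss things now and then, are a little off and sometimes report something else, mostly with a low value. They report only what shows in the picture. A call takes as long as a camera call.
- robot.outline_of(camera, thing): "mask" (420x560 bool, what is visible of it) and "uv" ([column, row] in pixels, amid what is visible of it).
- robot.tip_of(camera, thing): "uv" ([column, row] in pixels: a listed point, or the origin of a listed thing).
Readings, each from a call of its own:
- robot.get_clock(): time.
- robot.get_qpos(): joint angles.
- robot.get_dq(): joint speeds.
- robot.get_tau(): joint torques, N m.
- robot.get_position(): TCP position.
- robot.get_orientation(): TCP orientation.
- robot.get_ft_force(): force on the tool from outside, world axes, zero at the start.
- robot.get_moment(): the same for the moment, N m.
- robot.get_grip_width(): finger opening in m.
Only numpy, scipy, OpenCV 4.12 (cv2) and the standard library are available. Lean on these libraries where they do the work, as an engineer would, in place of code of your own. Each camera call takes 0.05 s, during which the arm holds its last target.

### The job

Get a handle ferrule ready for drilling: take the largest brass ferrule (as long as the thin ones, as thick as the short ones) out of the wooden pocket tray and lay it lengthwise in the middle of the drill jig's V groove, then swing the jig's leaf shut on it. So as not to cross the thread, first back the black star knob off (anticlockwise) until it drops over the start of the thread with a click, then turn it forward (clockwise) until it stops, so that the leaf is screwed right down and holds the ferrule tight; leave the other ferrules in their pockets and do not knock the loose things about.

Things in the scene. Friction and masses are not known exactly. Their poses are not given: they have to be found in the camera images.
- ferrule_centre (a point): Centre of the loose ferrule to be loaded: a plain brass tube 20 mm in diameter, 30 mm long, wall about 1.6 mm. Its x axis runs along the tube (both ends are the same). It starts lying in a pocket of the tray, this point 19 mm above the table.
- tray: Flat wooden tray 94 x 152 x 14 mm (x, y, z), fixed; origin in the middle of its underside. Six pockets, 33 (along x) x 21.5 x 5 mm deep, at x = -22 and +22 mm, y = -50, 0 and +50 mm; one is empty. Ferrules lie in them along the tray's x axis.
- short_1_centre (a point): Centre of a spare ferrule in the tray, 20 mm in diameter, only 18 mm long; stays there.
- short_2_centre (a point): Centre of another spare ferrule, 20 x 18 mm; stays there.
- thin_1_centre (a point): Centre of a spare ferrule in the tray, only 14 mm in diameter, 30 mm long; stays there.
- thin_2_centre (a point): Centre of another spare ferrule, 14 x 30 mm; stays there.
- jig: The drill jig's bolted-down aluminium base, 150 x 76 x 12 mm; origin in the middle of its underside, x along the V groove, away from the knob and towards the leaf's hinge, z up. The hinge axis is parallel to y at x = 58, 51 mm above the table. Two rest pins 47 mm high at x = -26, y = +-17 mm.
- v_nest (a point): Where the ferrule's centre must come, at x = 4 mm of the jig, 35 mm above the table; axes as the jig's. The steel V block under it is 44 mm long (x), 36 mm wide, its top 30 mm above the table, with a 90 degree groove 9 mm deep along x. An end stop 41 mm high, 22 mm wide, stands 22 mm to the +x side of this point.
- stud_top (a point): Top of the jig's upright threaded stud, 59 mm above the table, 20 mm thick, at x = -48 mm of the jig. Three coarse threads start at its top, 2.09 rad apart, lead 15 mm (2.4 mm per rad).
- leaf (a joint): Angle of the leaf, a dark steel plate 46 mm wide, 8 mm thick, 124 mm from hinge to free end: 0 = level, fully down (top 55 mm above the table), grows as it opens, 1.9 rad = stop. It starts leaning back past upright, rests there, and must be pushed to the jig's -x side to below about 0.9 rad; then it falls shut in about 1 s and lies on the sprung bush at about 0.03 to 0.05 rad.
- leaf_nose (a point): Middle of the leaf's free end, 124 mm from the hinge, half-way through its thickness.
- bush (a joint): Spring travel (m) of the guide bush in the leaf, a steel cylinder 16 mm thick over the middle of the V groove that presses on the ferrule: 0 = free, under 0.0005 when the leaf only lies on the ferrule, about 0.002 (12 N) when the leaf is screwed right down on it.
- knob_grip (a point): Middle of the black star knob, at the height to grip it: six lobes, 41 mm across, 22 mm high (11 mm above and below this point), captive on the leaf 106 mm from the hinge; at turn 0 one lobe points along the jig's x. Leaf shut: its axis z is upright over the stud, this point is 78 mm above the table when screwed down, 27 mm over the leaf's middle plane; leaf open: it sticks out behind the leaf.
- knob_turn (a joint): Turn of the knob (rad), anticlockwise from above positive. It starts between -1.5 and -0.5; its lug then rides on top of a thread. Backing (positive) lifts it up to about -0.1, where it passes the thread start and drops some 4.5 mm: the click (fully down by +0.15; gripped hard, it drops when let go). Forward from there it pulls the leaf down and stops near -2.2. Stiff (0.05 N m), stays put.
- knob_lift (a joint): Height (m) of the knob above its lowest place on the leaf: with the leaf lying shut about 0.002 to 0.006 while its lug rides on top of the thread, about 0.001 to 0.003 just after the click, 0 when it bears on the leaf.
- spray_bottle: Clear pump bottle, 42 mm thick, 163 mm tall, standing loose behind the work; origin at the middle of its underside. A bystander.
- peg_3: Turned wooden handle blank, 29 mm thick, 70 mm tall, standing loose between tray and jig; origin at its underside. A bystander.
- acorn_2: Turned wooden acorn, 26 mm thick, 50 mm tall, standing loose between tray and jig; origin at its underside. A bystander.
- acorn_3: Small turned wooden acorn, 26 mm thick, 28 mm tall, standing loose; origin at its underside. A bystander.
- tin_wax: Open tin of wax, 62 mm across, 19 mm tall, loose; origin at its underside. A bystander.

How it is judged:
By the outcome, as a careful person would: the job done as asked, in the order asked, and still so for the second after the job is handed in, with the robot touching nothing.
It also fails if it takes over 72 s, if anything falls off the work surface, if the arm or the gripper's body presses on something with over 40 N, if the wrist force passes 120 N, or if a joint passes its speed limit or range.

## Working session

There is one attempt and no reset: what is moved stays moved. The work goes in short steps, each a Python script; the robot and the scene stay as the last script left them, time stands still between calls to the robot, and variables do not carry over. Pictures are saved under pics/ and viewed, and the job is handed in when it is done.

```bash
ls; mkdir -p pics; python3 - <<'E'
from rig import robot
import cv2
print(robot.get_clock(), robot.tcp_to_grasp)
for n in("scene","top","wrist"):
    im=robot.capture(n); cv2.imwrite(f"pics/{n}0.png",im[:,:,::-1]); print(n,robot.camera_info(n))
print(robot.get_clock(),robot.get_position(),robot.get_orientation())
E
```

```text
pics
0.0 0.0188
scene {'vfov': 55.274833190774906, 'cx': 283.2157348504236, 'cy': 209.56181397463016, 'k1': -0.009599216633810605, 'eye': array([-0.02008655,  0.54724354,  0.52384453]), 'orientation': array([  59.27433546,   -1.01440367, -130.03038214])}
top {'vfov': 56.130403585013255, 'cx': 278.6029446054041, 'cy': 215.07414057530477, 'k1': -0.051394148291632316, 'eye': array([0.37658073, 0.08092231, 0.92010113]), 'orientation': array([ 10.39199317,  -0.88821594, -88.82508196])}
wrist {'vfov': 69.63789776855573, 'cx': 276.13381479454966, 'cy': 211.7247713503175, 'k1': -0.0489627931150282, 'hand_eye': array([[-1.20163275e-03,  9.63815563e-01,  2.66567284e-01,
         7.28831193e-02],
       [ 9.99999028e-01,  1.34680282e-03, -3.61777078e-04,
        -6.15354598e-05],
       [-7.07699947e-04,  2.66566591e-01, -9.63816244e-01,
        -1.66571506e-01],
       [ 0.00000000e+00,  0.00000000e+00,  0.00000000e+00,
         1.00000000e+00]])}
0.15 [ 0.28599059 -0.66580805  0.21796287] [-1.79931825e+02  8.83350607e-03  2.32499211e+01]
```

View pics/scene0.png

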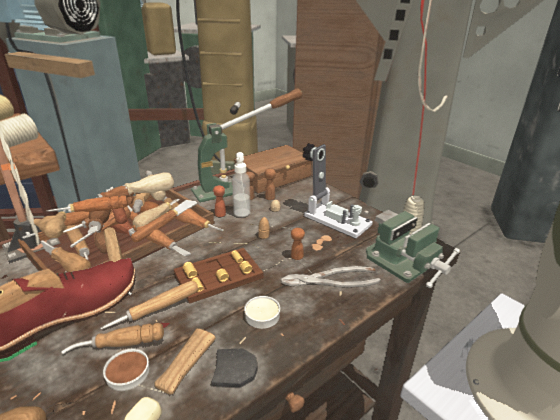

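View pics/top0.png

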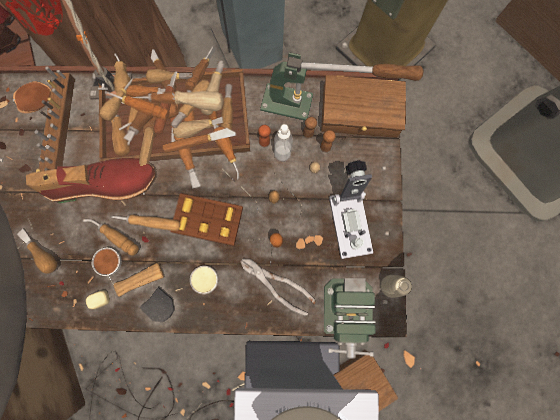

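View pics/wrist0.png

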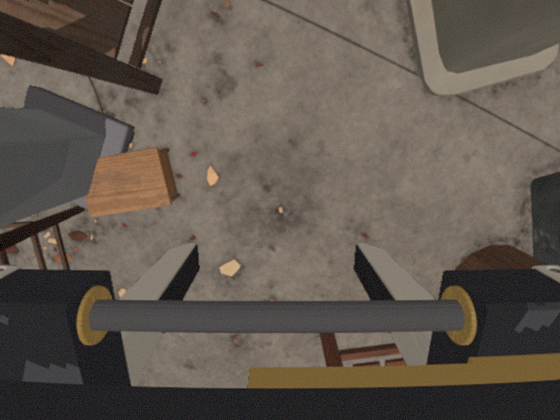

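```bash
cat > h.py <<'E'
import numpy as np, cv2
from scipy.spatial.transform import Rotation as R
from rig import robot
def RM(o): return R.from_euler('xyz',o,degrees=True).as_matrix()
def cam(n,tool=None):
    c=robot.camera_info(n); f=210/np.tan(np.radians(c['vfov']/2))
    K=np.array([[f,0,c['cx']],[0,f,c['cy']],[0,0,1]])
    if n=='wrist':
        if tool is None: tool=(robot.get_position(),robot.get_orientation())
        T=np.eye(4);T[:3,:3]=RM(tool[1]);T[:3,3]=tool[0]
        T=T@c['hand_eye'];eye=T[:3,3];Rw=T[:3,:3]
    else: eye=np.array(c['eye']);Rw=RM(c['orientation'])
    Rcv=Rw@np.diag([1.,-1,-1])
    return dict(K=K,D=np.array([c['k1'],0,0,0.]),eye=eye,R=Rcv)
def proj(C,P):
    P=np.atleast_2d(np.asarray(P,float)); rv=cv2.Rodrigues(C['R'].T)[0]
    return cv2.projectPoints(P,rv,-C['R'].T@C['eye'],C['K'],C['D'])[0][:,0]
def ray(C,uv):
    x=cv2.undistortPoints(np.array([[uv]],float),C['K'],C['D'])[0,0]
    d=C['R']@np.array([x[0],x[1],1]);return d/np.linalg.norm(d)
def atz(C,uv,z):
    d=ray(C,uv);return C['eye']+d*(z-C['eye'][2])/d[2]
def tri(obs):
    A=np.zeros((3,3));b=np.zeros(3)
    for C,uv in obs:
        d=ray(C,uv);M=np.eye(3)-np.outer(d,d);A+=M;b+=M@C['eye']
    X=np.linalg.solve(A,b)
    return X,[np.linalg.norm((np.eye(3)-np.outer(ray(C,uv),ray(C,uv)))@(X-C['eye'])) for C,uv in obs]
def save(im,name): cv2.imwrite(f'pics/{name}.png',np.ascontiguousarray(im[:,:,::-1]))
E
python3 - <<'E'
from h import *
for n in("top","scene"):
    robot.capture(n);C=cam(n)
    for t,z in (("ferrule_centre",.019),("short_1_centre",.019),("thin_1_centre",.016),("tray",0),("jig",0),("v_nest",.035),("stud_top",.059),("knob_grip",.12),("leaf_nose",.17),("spray_bottle",0),("peg_3",0),("acorn_2",0),("acorn_3",0),("tin_wax",0)):
        for d in robot.tip_of(n,t)[:3]:
            print(n,t,round(d['score'],2),np.round(d['uv'],1),np.round(atz(C,d['uv'],z),3))
print(robot.get_clock())
E
```

```text
top ferrule_centre 0.44 [186.1 207. ] [0.556 0.287 0.019]
top short_1_centre 0.59 [225.3 234. ] [0.495 0.192 0.019]
top short_1_centre 0.42 [275.2 198.2] [0.582 0.079 0.019]
top thin_1_centre 0.45 [225.6 211.7] [0.548 0.194 0.016]
top tray 0.67 [208. 218.] [0.535 0.237 0.   ]
top tray 0.19 [202.  228.4] [0.509 0.25  0.   ]
top jig 0.8 [350.3 226.6] [ 0.522 -0.101  0.   ]
top v_nest 0.96 [351.1 220. ] [ 0.532 -0.096  0.035]
top v_nest 0.32 [359.5 243. ] [ 0.479 -0.114  0.035]
top stud_top 0.7 [184.1 225. ] [0.508 0.279 0.059]
top stud_top 0.49 [358.6 242.6] [ 0.477 -0.107  0.059]
top knob_grip 0.7 [357.8 243.6] [ 0.468 -0.092  0.12 ]
top knob_grip 0.58 [356.8 169.3] [ 0.626 -0.092  0.12 ]
top leaf_nose 0.71 [360.3 175. ] [ 0.599 -0.088  0.17 ]
top spray_bottle 0.78 [280.4 154.1] [ 0.697  0.069 -0.   ]
top peg_3 0.53 [275.2 246.1] [0.472 0.077 0.   ]
top acorn_2 0.67 [203.1 226.2] [0.515 0.248 0.   ]
top acorn_2 0.65 [312.  167.8] [ 0.664 -0.009  0.   ]
top acorn_2 0.45 [272.4 202. ] [0.577 0.086 0.   ]
top acorn_3 0.67 [203.1 226.2] [0.515 0.248 0.   ]
top acorn_3 0.65 [312.  167.8] [
[... 654 characters left out ...]
.  150.2] [ 0.683 -0.152  0.12 ]
scene knob_grip 0.54 [262.3 239.6] [0.44  0.199 0.12 ]
scene leaf_nose 0.87 [319.5 149.7] [ 0.587 -0.081  0.17 ]
scene spray_bottle 0.69 [241.4 213. ] [0.701 0.066 0.   ]
scene spray_bottle 0.69 [197.4 285.6] [0.532 0.288 0.   ]
scene peg_3 0.59 [297.5 259.3] [0.472 0.082 0.   ]
scene acorn_2 0.62 [275.1 207.4] [ 0.67  -0.017  0.   ]
scene acorn_2 0.55 [260.6 238.5] [0.582 0.097 0.   ]
scene acorn_2 0.53 [310.9 152.5] [ 0.879 -0.342  0.   ]
scene acorn_3 0.62 [275.1 207.4] [ 0.67  -0.017  0.   ]
scene acorn_3 0.55 [260.6 238.5] [0.582 0.097 0.   ]
scene acorn_3 0.53 [310.9 152.5] [ 0.879 -0.342  0.   ]
scene tin_wax 0.58 [260.8 316.5] [0.391 0.242 0.   ]
1.65
```

```bash
python3 - <<'E'
import cv2
a=cv2.imread('pics/top0.png');s=cv2.imread('pics/scene0.png')
cv2.imwrite('pics/c1.png',cv2.resize(a[120:270,160:400],None,fx=3.3,fy=3.3,interpolation=2))
cv2.imwrite('pics/c2.png',cv2.resize(s[130:300,160:400],None,fx=3.3,fy=3.3,interpolation=2))
E
```

```text
(no output)
```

View pics/c1.png

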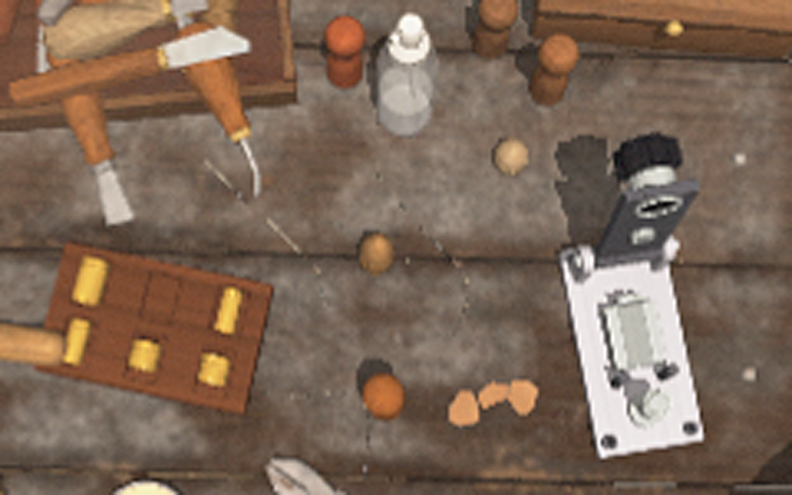

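View pics/c2.png

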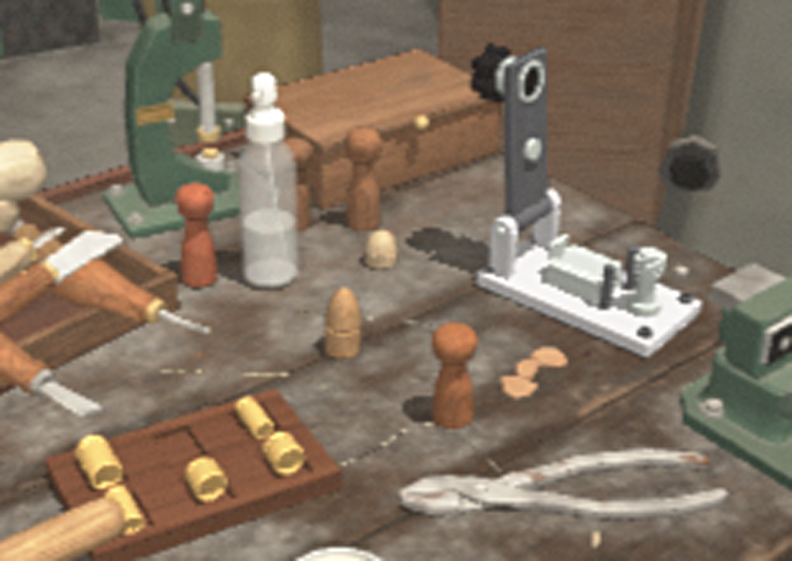

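```bash
python3 - <<'E'
from h import *
for p,yaws in (((.60,-.085,.32),(12,192)),((.585,.285,.03),(-13,167,-193)),((.478,-.107,.07),range(-180,180,30))):
  for y in yaws:
    q=robot.inverse_kinematics(p,[180,0,y]); print(p,y,None if q is None else np.round(q,0))
E
```

```text
(0.6, -0.085, 0.32) 12 [  8.  21.  -8. 101.   3.  59. -79.]
(0.6, -0.085, 0.32) 192 [ 36.  27. -49.  99.  23.  64.  82.]
(0.585, 0.285, 0.03) -13 [ -39.   44.   13.  110.  -19.   29. -116.]
(0.585, 0.285, 0.03) 167 [-12.  46. -30. 108.  37.  37.  12.]
(0.585, 0.285, 0.03) -193 [-12.  46. -30. 108.  37.  37.  12.]
(0.478, -0.107, 0.07) -180 [ 27.  35. -30. 128.  41.  27.  54.]
(0.478, -0.107, 0.07) -150 [ 47.  47. -63. 127.  62.  48.  62.]
(0.478, -0.107, 0.07) -120 [ 47.  47. -63. 127.  62.  48.  92.]
(0.478, -0.107, 0.07) -90 [  -9.   35.   22.  130.  -37.   21. -136.]
(0.478, -0.107, 0.07) -60 [  -5.   34.   16.  130.  -27.   20. -116.]
(0.478, -0.107, 0.07) -30 [ -0.  33.   9. 130. -16.  18. -98.]
(0.478, -0.107, 0.07) 0 [  4.  33.   3. 129.  -5.  18. -79.]
(0.478, -0.107, 0.07) 30 [  8.  32.  -3. 129.   5.  19. -59.]
(0.478, -0.107, 0.07) 60 [ 12.  33.  -8. 129.  14.  19. -38.]
(0.478, -0.107, 0.07) 90 [ 16.  33. -14. 129.  22.  21. -17.]
(0.478, -0.107, 0.07) 120 [ 20.  34. -20. 128.  30.  23.   5.]
(0.478, -0.107, 0.07) 150 [ 25.  34. -27. 128.  37.  25.  28.]
```

```bash
python3 - <<'E'
from h import *
robot.movel([.286,-.666,.34],rate=.3)
robot.goto([.60,-.085,.32],[180,0,192])
print(robot.get_clock(),robot.get_position(),robot.get_orientation())
im=robot.capture("wrist");save(im,'w1')
C=cam('wrist')
for t,z in (("v_nest",.035),("stud_top",.059),("jig",0),("leaf_nose",.17),("knob_grip",.15),("acorn_3",0)):
    for d in robot.tip_of("wrist",t)[:3]: print(t,round(d['score'],2),np.round(d['uv'],1),np.round(atz(C,d['uv'],z),4))
im=robot.capture("scene");save(im,'s1')
E
```

```text
4.5583 [ 0.59999339 -0.08607538  0.31979199] [-1.79987051e+02 -2.17573547e-02 -1.68120076e+02]
v_nest 0.72 [279.8 132.4] [ 0.5311 -0.0956  0.035 ]
v_nest 0.53 [475.4 175.8] [0.5303 0.2114 0.035 ]
stud_top 0.66 [277.3  92.3] [ 0.4805 -0.11    0.059 ]
jig 0.91 [281.4 127.6] [ 0.5238 -0.0942  0.    ]
leaf_nose 0.95 [276.7 195.2] [ 0.5943 -0.0871  0.17  ]
knob_grip 0.95 [276.8 212.4] [ 0.6185 -0.0819  0.15  ]
knob_grip 0.68 [275.8 193.8] [ 0.5972 -0.0875  0.15  ]
knob_grip 0.68 [312.2 220.8] [ 0.62   -0.0393  0.15  ]
acorn_3 0.86 [379.5 187.6] [0.5834 0.0836 0.    ]
acorn_3 0.7 [313.7 220.2] [ 0.6601 -0.0093  0.    ]
acorn_3 0.29 [394.7 120.3] [0.4759 0.0763 0.    ]
```

View pics/w1.png

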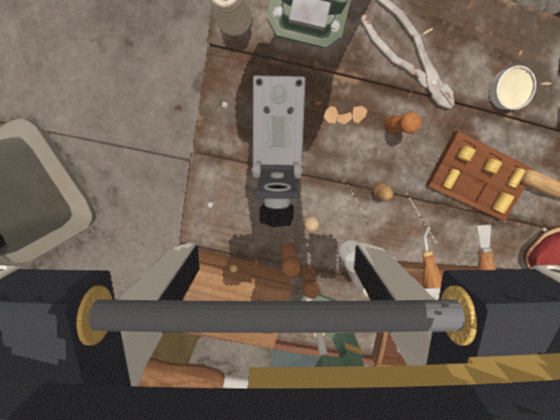

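View pics/s1.png

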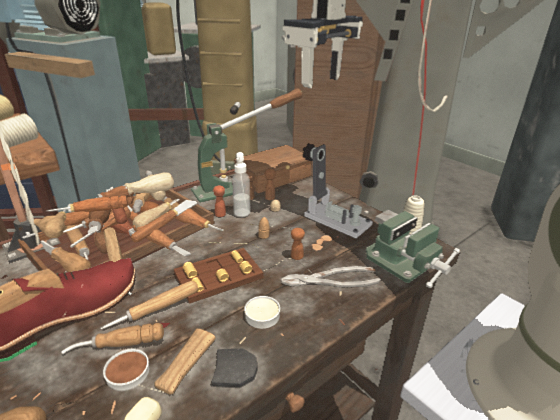

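```bash
python3 - <<'E'
import cv2
a=cv2.imread('pics/w1.png')
cv2.imwrite('pics/c3.png',cv2.resize(a[60:240,200:330],None,fx=3.3*1,fy=3.3,interpolation=2))
E
```

```text
(no output)
```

View pics/c3.png

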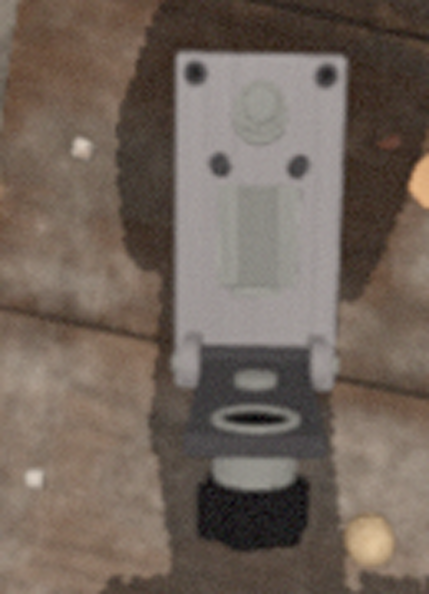

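```bash
python3 - <<'E'
from h import *
from scipy.optimize import least_squares
C=cam('wrist')
px=lambda u,v:(200+u/3.3-.35,60+v/3.3-.35)
obs=[((-.075,-.038,.012),(177,53)),((-.075,.038,.012),(347,55)),((-.026,-.017,.047),(220,162)),((-.026,.017,.047),(298,164)),((-.048,0,.059),(262,100)),((-.018,-.018,.03),(220,185)),((-.018,.018,.03),(300,186))]
P=np.array([o[0] for o in obs]);U=np.array([px(*o[1]) for o in obs])
def W(p): 
    c,s=np.cos(p[2]),np.sin(p[2]);return np.c_[p[0]+c*P[:,0]-s*P[:,1],p[1]+s*P[:,0]+c*P[:,1],P[:,2]]
r=least_squares(lambda p:(proj(C,W(p))-U).ravel(),[.527,-.098,.2],loss='soft_l1')
print(r.x,np.degrees(r.x[2]));print(np.round(proj(C,W(r.x))-U,1))
E
```

```text
[ 0.52622897 -0.09834173  0.1909987 ] 10.943419618626622
[[-0.3 -0.4]
 [ 0.1 -0.1]
 [-0.1  0.2]
 [ 0.8 -0. ]
 [-0.2  1.4]
 [-0.4 -0.3]
 [ 0.2 -0.2]]
```

```bash
python3 - <<'E'
from h import *
robot.goto([.615,.24,.22],[180,0,167])
print(robot.get_clock(),robot.get_position(),robot.get_orientation())
im=robot.capture("wrist");save(im,'w2')
cv2.imwrite('pics/c4.png',cv2.resize(np.ascontiguousarray(im[40:250,180:400,::-1]),None,fx=2.8,fy=2.8,interpolation=2))
C=cam('wrist')
for t,z in (("ferrule_centre",.019),("short_1_centre",.019),("thin_1_centre",.016),("tray",.0)):
    for d in robot.tip_of("wrist",t)[:3]: print(t,round(d['score'],2),np.round(d['uv'],1),np.round(atz(C,d['uv'],z),4))
E
```

```text
6.2417 [0.61565769 0.23860927 0.2201537 ] [-1.79961466e+02  3.63629358e-02  1.66939308e+02]
ferrule_centre 0.92 [309.1 139.3] [0.5641 0.2896 0.019 ]
short_1_centre 0.76 [217.4 103.6] [0.5001 0.1945 0.019 ]
thin_1_centre 0.71 [217.5 143.2] [0.5435 0.1817 0.016 ]
tray 0.68 [260.7 122.3] [0.5315 0.2374 0.    ]
```

View pics/c4.png

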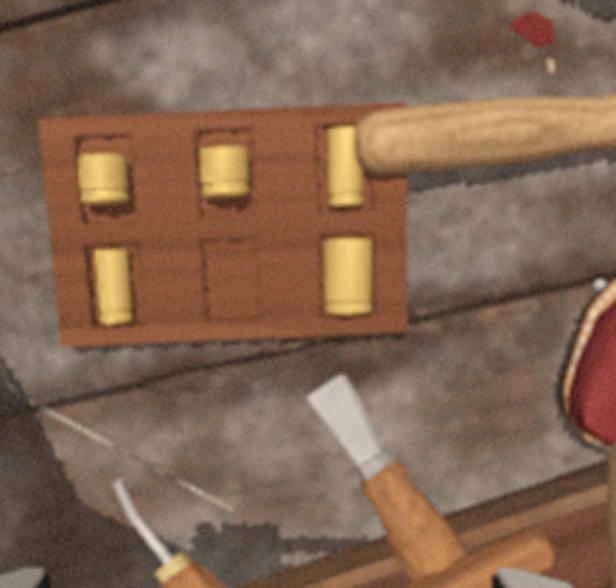

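```bash
python3 - <<'E'
from h import *
from scipy.optimize import least_squares
C=cam('wrist')
px=lambda u,v:(180+u/2.8-.35,40+v/2.8-.35)
obs=[((-.047,-.076,.014),(38,121)),((-.047,.076,.014),(408,104)),((.047,-.076,.014),(63,346)),((.047,.076,.014),(407,331)),
((.037,.050,.0218),(348,314)),((.007,.050,.0218),(348,238)) ]
P=np.array([o[0] for o in obs]);U=np.array([px(*o[1]) for o in obs])
def W(p): 
    c,s=np.cos(p[2]),np.sin(p[2]);return np.c_[p[0]+c*P[:,0]-s*P[:,1],p[1]+s*P[:,0]+c*P[:,1],P[:,2]]
r=least_squares(lambda p:(proj(C,W(p))-U).ravel(),[.53,.24,-.2],loss='soft_l1')
print(r.x,np.degrees(r.x[2]));print(np.round(proj(C,W(r.x))-U,1))
P=np.array([[.022,.05,.019]]);print(W(r.x)); print(atz(C,px(348,276),.026))
for u in((324,238),(373,238),(324,314),(373,314)): print(atz(C,px(*u),.019))
E
```

```text
[ 0.53049605  0.23949084 -0.18786101] -10.763643293206322
[[ 0.3 -0.4]
 [-0.5 -0.5]
 [-0.5  0.4]
 [ 0.2  0.4]
 [ 0.5 -0.4]
 [-0.   0.7]]
[[0.56144688 0.28450246 0.019     ]]
[0.56086977 0.28397027 0.026     ]
[0.54368311 0.27792505 0.019     ]
[0.54832131 0.29798303 0.019     ]
[0.57449207 0.27122174 0.019     ]
[0.57924654 0.29171219 0.019     ]
```

```bash
python3 - <<'E'
from h import *
p=[.5612,.2843]
robot.move_gripper(.045,15)
robot.goto(p+[.09],[180,0,168.8])
im=robot.capture("wrist");save(im,'w3')
hit=robot.movel(p+[.0165],rate=.08,force_limit=6)
print(hit,robot.get_position(),robot.get_clock())
robot.move_gripper(0,15);print(robot.get_grip_width())
robot.movel(p+[.12],rate=.15)
print(robot.get_grip_width(),robot.get_clock())
im=robot.capture("wrist");save(im,'w4');save(robot.capture("scene"),'s2')
E
```

```text
False [0.56143549 0.28453172 0.01691291] 9.1667
0.01927844169334111
0.019330117785951346 10.5417
```

View pics/w4.png

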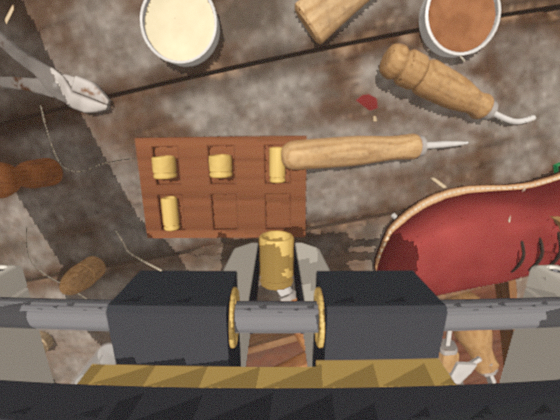

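View pics/s2.png

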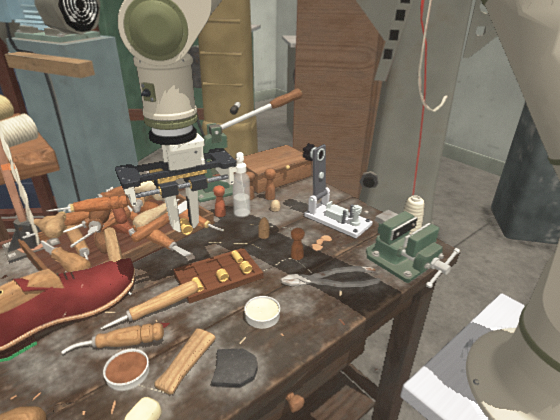

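```bash
python3 - <<'E'
import cv2
a=cv2.imread('pics/w4.png')
cv2.imwrite('pics/c5.png',cv2.resize(a[210:310,220:335],None,fx=5,fy=5,interpolation=2))
from h import *
c=cam('wrist',([0,0,0],[0,0,0]))
for x in(-.015,0,.015):
  print(x,proj(c,[[x,0,-.0025],[x,.01,-.0025],[x,-.01,-.0025],[x,0,-.0125],[x,0,.0075]]).round(1).tolist())
E
```

```text
-0.015 [[277.4, 282.5], [293.9, 282.5], [260.9, 282.5], [277.5, 291.1], [277.4, 274.8]]
0 [[277.4, 259.8], [294.3, 259.7], [260.5, 259.8], [277.5, 267.3], [277.4, 253.0]]
0.015 [[277.4, 235.9], [294.8, 235.9], [260.1, 235.9], [277.5, 242.2], [277.4, 230.2]]
```

View pics/c5.png

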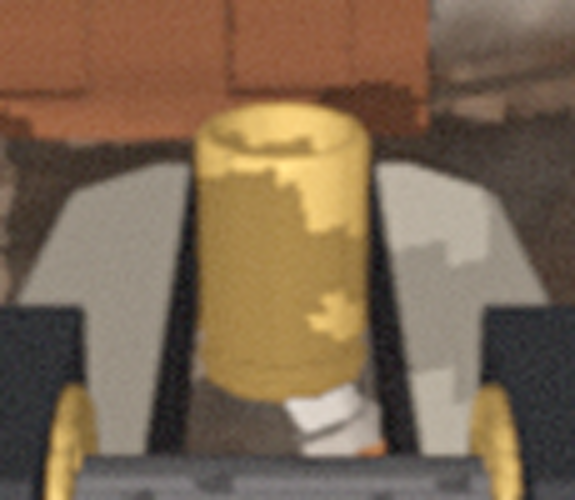

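```bash
python3 - <<'E'
from h import *
y=190.94
robot.movel([.5612,.2843,.17],rate=.25)
robot.goto([.5301,-.0976,.17],[180,0,y])
robot.movel([.5301,-.0976,.08],rate=.15)
print(robot.get_clock(),robot.get_position(),robot.get_grip_width())
im=robot.capture("wrist");save(im,'w5')
cv2.imwrite('pics/c6.png',cv2.resize(np.ascontiguousarray(im[100:300,170:390,::-1]),None,fx=3.0,fy=3.0,interpolation=2))
C=cam('wrist');J=lambda x,yy,z:[.52622897+np.cos(.191)*x-np.sin(.191)*yy,-.09834+np.sin(.191)*x+np.cos(.191)*yy,z]
p=proj(C,[J(-.026,-.017,.047),J(-.026,.017,.047),J(-.048,0,.059),J(-.018,-.018,.03),J(-.018,.018,.03),J(-.018,-.009,.03),J(-.018,.009,.03)])
print(((p-[170,100])*3).round().tolist())
E
```

```text
13.1667 [ 0.53054901 -0.09699685  0.08043182] 0.019630690481512142
[[244.0, 288.0], [394.0, 288.0], [319.0, 197.0], [246.0, 305.0], [392.0, 305.0], [283.0, 305.0], [356.0, 305.0]]
```

View pics/c6.png

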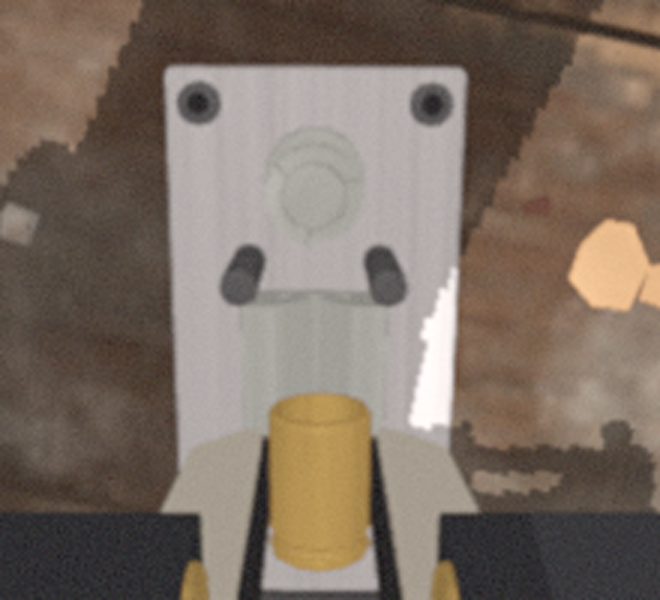

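```bash
python3 - <<'E'
from h import *
p=[.5297,-.0994]
robot.movel(p+[.055],rate=.1)
robot.wait(.2);a=robot.get_position();print(a)
p=[p[0]+.5301-a[0],p[1]-.0988-a[1]]
f0=robot.get_ft_force()
hit=robot.movel(p+[.0318],rate=.04,force_limit=4)
print(hit,robot.get_position(),np.array(robot.get_ft_force())-f0,robot.get_clock())
save(robot.capture("wrist"),'w6')
robot.move_gripper(.042)
robot.wait(.2)
im=robot.capture("wrist");save(im,'w7')
cv2.imwrite('pics/c7.png',cv2.resize(np.ascontiguousarray(im[100:300,170:390,::-1]),None,fx=3.0,fy=3.0,interpolation=2))
E
```

```text
[ 0.53002917 -0.09942126  0.05555865]
True [ 0.52948815 -0.0988079   0.03239461] [ 0.82564274 -0.77759619  1.75343034] 14.3667
```

View pics/c7.png

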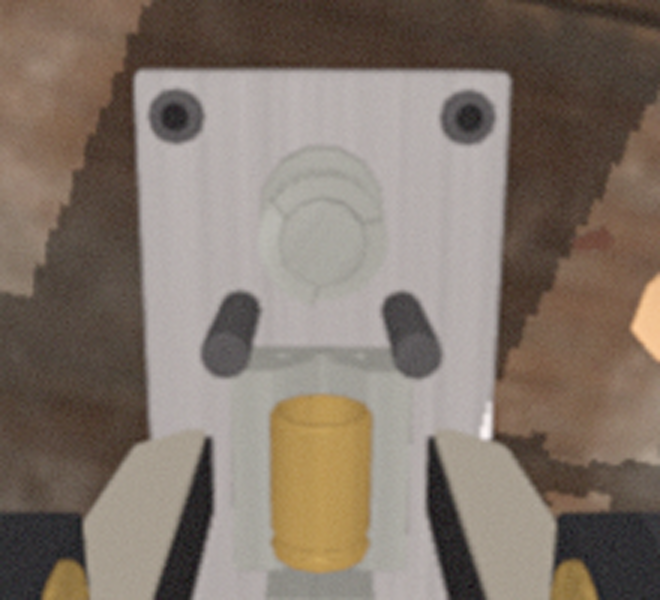

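```bash
python3 - <<'E'
from h import *
C=cam('wrist');px=lambda u,v:(170+u/3-.33,100+v/3-.33)
e=np.array([np.cos(.191),np.sin(.191)]);n=np.array([-e[1],e[0]])
J=np.array([.5262,-.0996])
for u,z in (((321,410),.035),((321,398),.026),((321,425),.045),((321,360),.030),((225,355),.047),((415,355),.047),((322,242),.059)):
  w=atz(C,px(*u),z)[:2]-J;print(u,z,w@e*1e3,w@n*1e3)
E
```

```text
(321, 410) 0.035 -11.68694793309683 -0.005841580085964796
(321, 398) 0.026 -10.967469285674225 0.007323465200137044
(321, 425) 0.045 -12.456046660958814 -0.020495241505805235
(321, 360) 0.03 -20.231541140416926 0.011221473503534285
(225, 355) 0.047 -26.364811864346876 -16.86997910962661
(415, 355) 0.047 -26.31387274196458 16.501688681354857
(322, 242) 0.059 -48.37210462381518 0.1535687414221955
```

```bash
cat >> h.py <<'E'
e=np.array([np.cos(.191),np.sin(.191)]);n=np.array([-e[1],e[0]]);J=np.array([.5262,-.0996])
def jw(x,y,z): 
    a=J+x*e+y*n;return [a[0],a[1],z]
E
python3 - <<'E'
from h import *
p=robot.get_position()
robot.movel([p[0],p[1],.27],rate=.3)
save(robot.capture("wrist"),'w8')
robot.move_gripper(.0,10)
robot.goto(jw(.135,0,.25),[180,0,190.94])
robot.movel(jw(.135,0,.14),rate=.2)
print(robot.get_position(),robot.get_clock(),robot.get_ft_force())
save(robot.capture("scene"),'s3');save(robot.capture("wrist"),'w9')
E
```

```text
[ 0.65910809 -0.07404346  0.14129476] 18.3667 [ 1.01629315  0.14054997 -0.07061401]
```

View pics/s3.png

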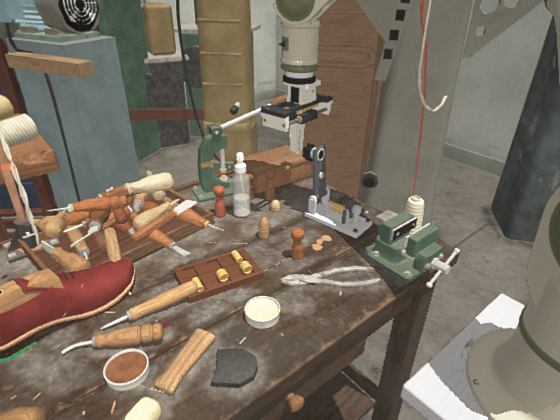

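View pics/w9.png

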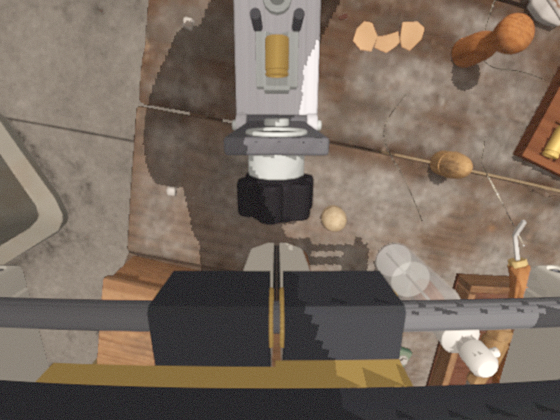

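View pics/w8.png

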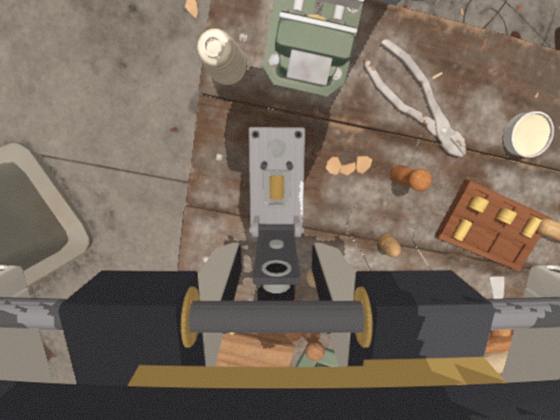

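```bash
python3 - <<'E'
from h import *
for x in (.10,.07,.05,.035):
    robot.movel(jw(x,0,.142),rate=.13,force_limit=25)
    print(x,robot.get_position(),np.round(robot.get_ft_force(),1),robot.get_clock())
im=robot.capture("scene");save(im,'s4');save(robot.capture("wrist"),'w10')
cv2.imwrite('pics/c8.png',cv2.resize(np.ascontiguousarray(im[80:260,240:420,::-1]),None,fx=3.3,fy=3.3,interpolation=2))
E
```

```text
0.1 [ 0.62487499 -0.08092534  0.14291387] [ 0.5 -0.3  0.8] 18.8833
0.07 [ 0.59546384 -0.08640785  0.14211951] [ 0.4  0.6 -0.8] 19.2667
0.05 [ 0.57557786 -0.09021502  0.142007  ] [ 0.2  0.  -0.2] 19.5667
0.035 [ 0.56076633 -0.09306114  0.14202408] [-0.6 -0.1  0.4] 19.8333
```

View pics/c8.png

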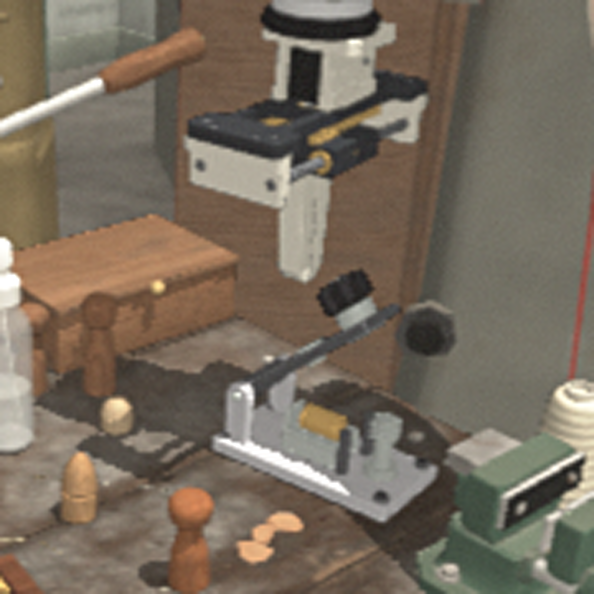

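View pics/w10.png

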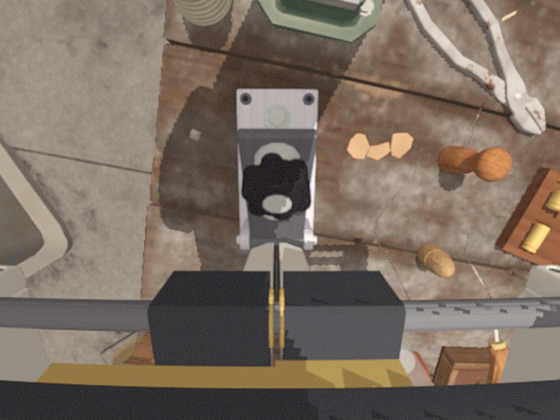

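```bash
python3 - <<'E'
from h import *
robot.movel(jw(.035,0,.19),rate=.25)
robot.wait(.6)
print(robot.get_position(),robot.get_clock())
im=robot.capture("wrist");save(im,'w11')
cv2.imwrite('pics/c9.png',cv2.resize(np.ascontiguousarray(im[20:240,180:380,::-1]),None,fx=3,fy=3,interpolation=2))
C=cam('wrist')
k=proj(C,[jw(-.048,0,.089),jw(-.048+.0205,0,.089),jw(-.066,0,.055),jw(-.066,.023,.055),jw(-.066,-.023,.055)]);print(((k-[180,20])*3).round())
im=robot.capture("scene");save(im,'s5')
E
```

```text
[ 0.56053939 -0.09293943  0.18988446] 20.875
[[289. 296.]
 [290. 370.]
 [289. 240.]
 [362. 240.]
 [216. 241.]]
```

View pics/c9.png

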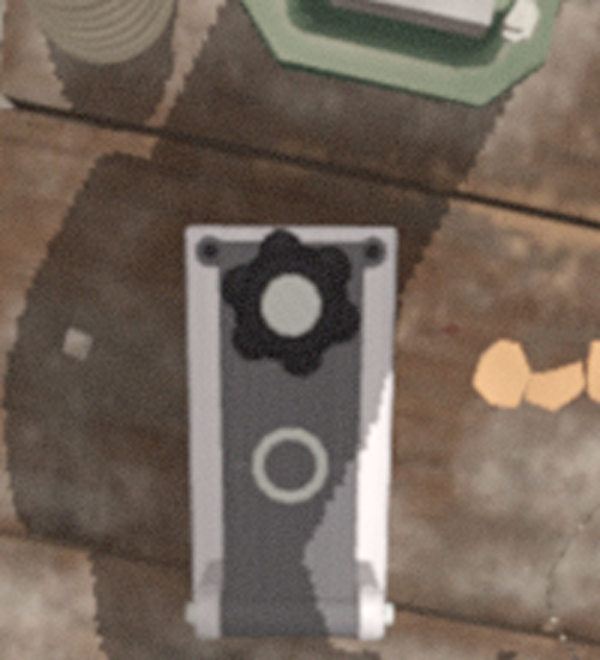

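View pics/s5.png

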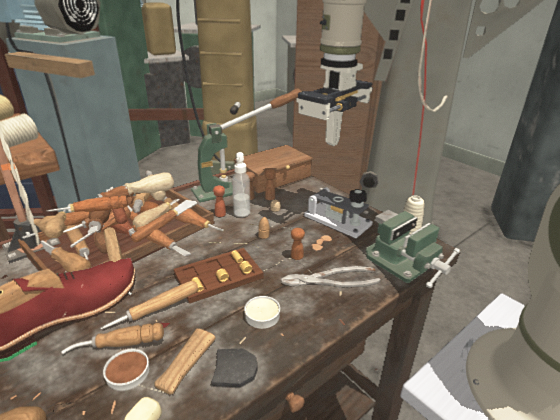

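```bash
python3 - <<'E'
from h import *
C=cam('wrist');px=lambda u,v:(180+u/3-.33,20+v/3-.33)
for u,z in (((291,304),.096),((291,465),.055),((188,228),.012),((398,230),.012),((281,238),.095),((303,365),.095)):
  w=atz(C,px(*u),z)[:2]-J;print(u,z,(w@e*1e3).round(2),(w@n*1e3).round(2))
print(tri([(cam('top'),(355,283)),(cam('scene'),(384,217))]))
save(robot.capture('top'),'t1')
for k in robot.tip_of('wrist','knob_grip')[:2]: 
  w=atz(C,k['uv'],.086)[:2]-J;print(k['score'],k['uv'],w@e,w@n)
im=robot.capture('wrist')
ks=robot.outline_of('wrist','knob_grip')
for k in ks[:2]:
  m=k['mask'].astype('uint8');M=cv2.moments(m,True);print(k['score'],m.sum(),M['m10']/M['m00'],M['m01']/M['m00'])
c=max(cv2.findContours(ks[0]['mask'].astype('uint8'),0,cv2.CHAIN_APPROX_NONE)[0],key=cv2.contourArea)[:,0]
P=np.array([(atz(C,q,.094)[:2]-J) for q in c]);P=np.c_[P@e,P@n]
cc=cv2.minEnclosingCircle((P*1000).astype('f4'));print(cc)
d=P-np.array(cc[0])/1000;r=np.hypot(*d.T);a=np.arctan2(d[:,1],d[:,0])
o=np.argsort(a);a=a[o];r=r[o];g=np.linspace(-np.pi,np.pi,720,endpoint=False);rr=np.interp(g,a,r,period=2*np.pi)
print('lobe phase deg',np.degrees(-np.angle(np.sum((rr-rr.mean())*np.exp(-6j*g))*1)) /6*-1, rr.min(),rr.max())
E
```

```text
(291, 304) 0.096 -46.05 0.1
(291, 465) 0.055 4.91 0.1
(188, 228) 0.012 -74.43 -36.79
(398, 230) 0.012 -73.66 38.68
(281, 238) 0.095 -63.52 -2.62
(303, 365) 0.095 -29.46 3.47
(array([ 0.39078323, -0.09234981,  0.07770567]), [np.float64(0.002708186299948715), np.float64(0.002708186299948881)])
0.95 [276.3, 123.2] -0.0444407879997767 -0.0002109363915876738
0.82 1528 276.8350785340314 120.28337696335079
((-46.082298278808594, 0.49355220794677734), 20.30306625366211)
lobe phase deg -11.293686666457576 0.014579635249011687 0.020288255486059822
```

View pics/t1.png

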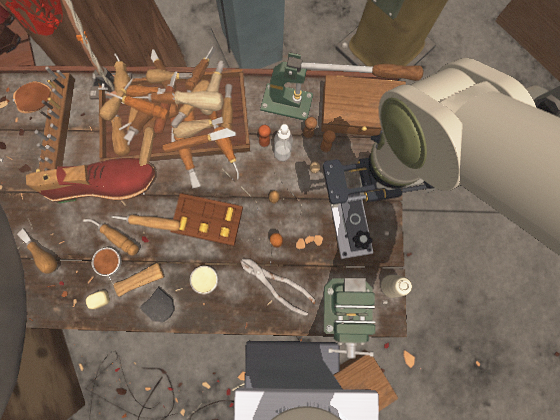

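```bash
python3 - <<'E'
from h import *
robot.move_gripper(.046,12)
q=jw(-.0467,.0003,.15)
robot.movel(jw(.035,0,.21),rate=.3)
robot.goto(q,[180,0,82.2])
print(robot.get_position(),robot.get_orientation(),robot.get_clock())
im=robot.capture("wrist");save(im,'w12')
hit=robot.movel(jw(-.0467,.0003,.0672),rate=.1,force_limit=6)
print(hit,robot.get_position(),robot.get_ft_force(),robot.get_clock())
save(robot.capture("wrist"),'w13');save(robot.capture("scene"),'s6')
E
```

```text
[ 0.48045167 -0.10802773  0.14988462] [-1.79994122e+02 -7.61058837e-03  8.22904387e+01] 23.725
False [ 0.48051625 -0.10817625  0.06755511] [-0.17167041 -0.22164555 -0.26982181] 24.75
```

View pics/w13.png

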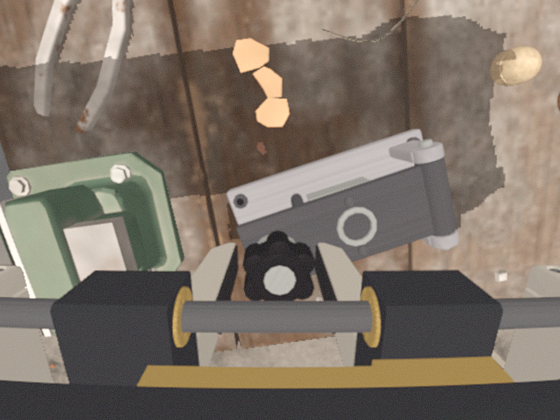

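View pics/s6.png

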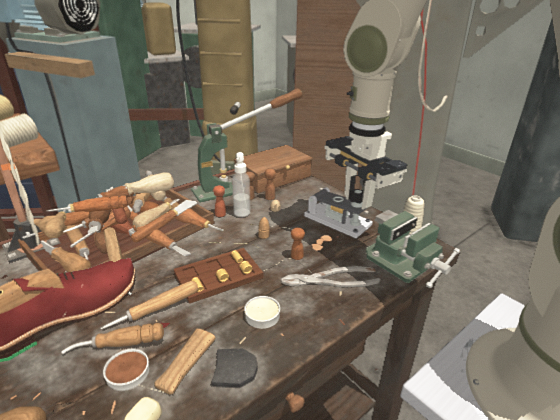

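```bash
python3 - <<'E'
from h import *
robot.move_gripper(.0,12);print('w',robot.get_grip_width(),robot.get_clock())
p=robot.get_position()
for i,a in enumerate([10,20,30,40,46,52,58,64]):
    robot.goto(jw(-.0467,.0003,.0672+min(a,45)*.0000419),[180,0,82.2+a])
    print(a,np.round(robot.get_position(),4),np.round(robot.get_orientation()[2],1),np.round(robot.get_ft_force(),1),np.round(robot.get_moment(),2),round(robot.get_grip_width(),4),robot.get_clock())
save(robot.capture("wrist"),'w14');save(robot.capture("scene"),'s7')
E
```

```text
w 0.03691018778947129 25.175
10 [ 0.4809 -0.1084  0.0679] 91.9 [ 2.1 -1.2  5.1] [-0.28 -0.44  0.08] 0.0371 25.425
20 [ 0.4809 -0.1083  0.0683] 101.7 [ 2.5 -1.5  5.1] [-0.46 -0.63  0.04] 0.0371 25.675
30 [ 0.4809 -0.1083  0.0685] 111.6 [ 3.7 -2.6  3.6] [-0.58 -1.03  0.08] 0.0372 25.925
40 [ 0.481  -0.1082  0.0688] 121.6 [ 4.2 -2.2 -0.5] [-0.54 -1.22  0.01] 0.0372 26.175
46 [ 0.481  -0.1082  0.069 ] 127.6 [ 5.5 -1.6 -0.1] [-0.54 -1.27  0.09] 0.0369 26.425
52 [ 0.4809 -0.1081  0.069 ] 133.6 [ 4.3 -1.9 -1.3] [-0.46 -1.26  0.06] 0.0369 26.675
58 [ 0.4808 -0.1081  0.0689] 139.6 [ 6.1 -1.9 -0.8] [-0.51 -1.31  0.06] 0.037 26.925
64 [ 0.4808 -0.108   0.0689] 145.6 [ 5.1 -1.5 -0.4] [-0.39 -1.35  0.06] 0.037 27.175
```

View pics/w14.png

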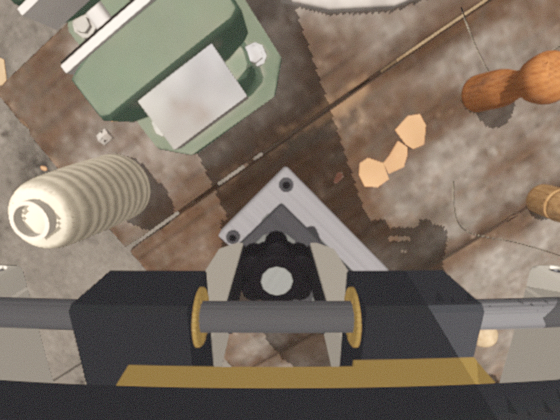

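```bash
python3 - <<'E'
from h import *
robot.move_gripper(.046)
robot.wait(.4)
print(robot.get_position(),robot.get_ft_force(),robot.get_clock())
im=robot.capture("wrist");save(im,'w15')
a=cv2.imread('pics/w14.png')
cv2.imwrite('pics/c10.png',cv2.resize(np.hstack([a[160:300,200:350],im[160:300,200:350,::-1]]),None,fx=2.6,fy=2.6,interpolation=2))
E
```

```text
[ 0.48029256 -0.10817863  0.06911015] [-0.43027184 -0.53205941  0.5287376 ] 28.1
```

View pics/c10.png

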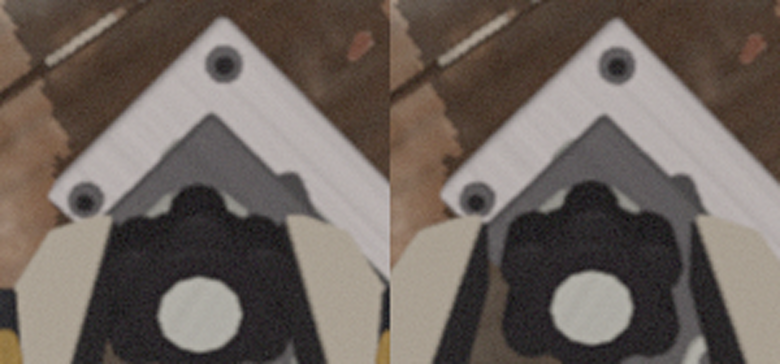

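```bash
python3 - <<'E'
from h import *
p0=jw(-.0471,.0003,.0693)
robot.movel(p0,rate=.05)
robot.move_gripper(.0,20);print('w',robot.get_grip_width(),robot.get_clock())
Y0=146.2
a=0
while a<118:
    a+=10
    f=a/140
    robot.goto(jw(-.0471-.0009*f,.0003*(1-f),.0693-a*.0000419),[180,0,Y0-a])
    m=robot.get_moment()
    print(a,np.round(robot.get_position(),4),np.round(robot.get_orientation()[2],1),np.round(robot.get_ft_force(),1),np.round(m,2),round(robot.get_grip_width(),4),robot.get_clock())
    if abs(m[2])>.8: break
save(robot.capture("wrist"),'w16')
E
```

```text
w 0.03638566989323947 28.725
10 [ 0.4802 -0.1079  0.069 ] 136.5 [1.4 1.7 0.3] [ 0.37 -0.29 -0.1 ] 0.0368 28.975
20 [ 0.4801 -0.108   0.0685] 126.7 [ 1.2  2.7 -0. ] [ 0.51 -0.41 -0.08] 0.0365 29.225
30 [ 0.4801 -0.108   0.0681] 116.8 [ 2.9  4.3 -0.1] [ 0.74 -0.58 -0.06] 0.0372 29.475
40 [ 0.4802 -0.108   0.0677] 106.8 [ 3.1  5.1 -1.2] [ 0.86 -0.58 -0.06] 0.0364 29.725
50 [ 0.4802 -0.108   0.0673] 96.9 [ 3.2  4.5 -0.4] [ 0.87 -0.77 -0.03] 0.0371 29.975
60 [ 0.4801 -0.108   0.0669] 87.0 [ 2.4  4.  -0.2] [ 0.92 -0.74 -0.07] 0.0367 30.225
70 [ 0.4802 -0.108   0.0664] 77.0 [ 3.6  4.9 -1.7] [ 0.91 -0.85 -0.06] 0.0371 30.475
80 [ 0.4802 -0.108   0.066 ] 67.0 [ 4.5  4.8 -1.7] [ 0.84 -0.89 -0.07] 0.0366 30.725
90 [ 0.4802 -0.108   0.0656] 57.0 [ 4.7  3.1 -0.1] [ 0.88 -0.95 -0.06] 0.0367 30.975
100 [ 0.4802 -0.1081  0.0652] 47.0 [ 4.6  4.4 -0.8] [ 0.89 -0.98 -0.03] 0.0366 31.225
110 [ 0.4802 -0.1082  0.0648] 37.0 [4.3 4.6 0.4] [ 0.85 -1.03 -0.06] 0.0371 31.475
120 [ 0.4802 -0.1083  0.0644] 27.0 [ 5.   3.7 -0.3] [ 0.78 -0.99 -0.05] 0.0371 31.725
```

View pics/w16.png

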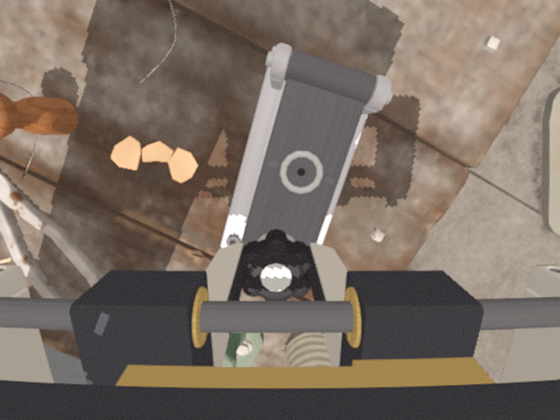

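```bash
python3 - <<'E'
from h import *
robot.move_gripper(.0,35)
a=120
while a<168:
    a+=4
    robot.goto(jw(-.048,0,max(.0693-a*.0000419,.0634)),[180,0,146.2-a])
    m=robot.get_moment()
    print(a,np.round(robot.get_position(),4),np.round(robot.get_orientation()[2],1),np.round(robot.get_ft_force(),1),np.round(m,2),round(robot.get_grip_width(),4),round(robot.get_clock(),1))
    if abs(m[2])>.6: break
save(robot.capture("wrist"),'w17')
E
```

```text
124 [ 0.4801 -0.1083  0.0643] 23.0 [4.  4.6 1.3] [ 0.86 -1.07 -0.08] 0.0365 32.2
128 [ 0.4801 -0.1083  0.0641] 19.0 [4.9 4.1 2.3] [ 0.92 -1.12 -0.06] 0.0363 32.5
132 [ 0.4801 -0.1084  0.064 ] 15.0 [5.3 3.5 1.6] [ 0.87 -1.09 -0.03] 0.0363 32.7
136 [ 0.4801 -0.1084  0.064 ] 11.0 [5.3 4.1 4.7] [ 0.8  -1.01 -0.09] 0.0365 33.0
140 [ 0.4801 -0.1084  0.0639] 7.0 [4.1 4.1 6.2] [ 0.78 -0.94 -0.06] 0.0364 33.2
144 [ 0.4801 -0.1084  0.0639] 3.0 [5.2 3.9 6.3] [ 0.8  -0.96 -0.08] 0.0366 33.5
148 [ 0.4802 -0.1085  0.0639] -1.0 [5.3 3.9 6.7] [ 0.82 -0.93 -0.06] 0.0365 33.7
152 [ 0.4802 -0.1086  0.0639] -5.0 [4.2 3.1 6.6] [ 0.72 -0.99  0.04] 0.0366 34.0
156 [ 0.4802 -0.1086  0.0638] -9.0 [5.  3.  6.4] [ 0.68 -1.01  0.05] 0.0368 34.2
160 [ 0.4799 -0.1084  0.0638] -13.0 [5.7 3.3 6.5] [ 0.92 -0.93 -0.2 ] 0.0365 34.5
164 [ 0.48   -0.1084  0.0638] -17.0 [4.5 3.1 5.2] [ 0.86 -1.02 -0.09] 0.036 34.7
168 [ 0.48   -0.1085  0.0637] -21.0 [4.9 2.7 4.9] [ 0.81 -1.08 -0.08] 0.0367 35.0
```

View pics/w17.png

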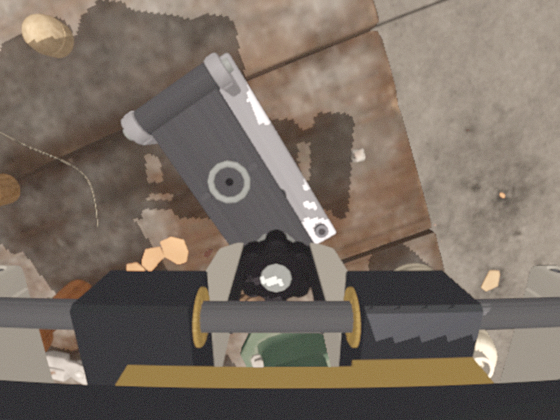

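```bash
python3 - <<'E'
from h import *
im=cv2.imread('pics/w17.png');a=cv2.imread('pics/w16.png')
robot.move_gripper(.048);robot.wait(.3)
b=robot.capture('wrist');save(b,'w18');print(robot.get_position(),robot.get_clock())
cv2.imwrite('pics/c11.png',cv2.resize(np.hstack([a[200:300,220:335],im[200:300,220:335],b[200:300,220:335,::-1]]),None,fx=2.3,fy=2.3,interpolation=2))
s=robot.capture('scene');save(s,'s8');cv2.imwrite('pics/c12.png',cv2.resize(np.ascontiguousarray(s[100:260,250:420,::-1]),None,fx=3.3,fy=3.3,interpolation=2))
E
```

```text
[ 0.47904322 -0.10868721  0.06337826] 35.85
```

View pics/c11.png

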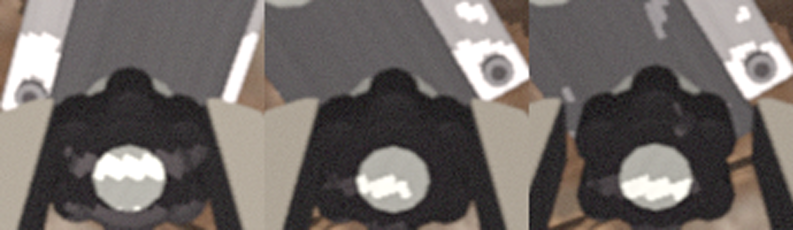

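View pics/c12.png

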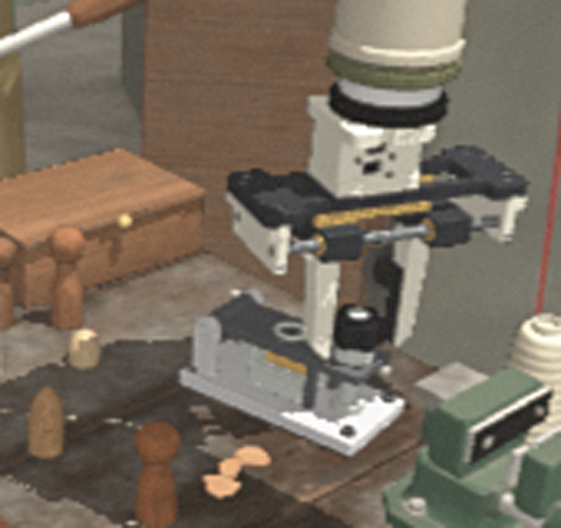

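```bash
python3 - <<'E'
from h import *
p=robot.get_position()
robot.movel([p[0],p[1],.13],rate=.25)
robot.goto(jw(.035,0,.19),[180,0,190.94])
print(robot.get_position(),robot.get_clock())
im=robot.capture("wrist");save(im,'w19');C=cam('wrist')
cv2.imwrite('pics/c13.png',cv2.resize(np.ascontiguousarray(im[20:240,180:380,::-1]),None,fx=3,fy=3,interpolation=2))
for x,z in((-.048,.089),(-.048,.059)):
  print(((proj(C,[jw(x,0,z),jw(x-.0205,0,z),jw(-.066,.023,.055),jw(-.066,-.023,.055)])-[180,20])*3).round().tolist())
s=robot.capture('scene');save(s,'s9');cv2.imwrite('pics/c14.png',cv2.resize(np.ascontiguousarray(s[170:250,290:390,::-1]),None,fx=6,fy=6,interpolation=2))
a=cv2.imread('pics/s5.png');cv2.imwrite('pics/c15.png',cv2.resize(np.ascontiguousarray(a[170:250,290:390]),None,fx=6,fy=6,interpolation=2))
E
```

```text
[ 0.56025135 -0.09285692  0.18956167] 38.5083
[[289.0, 297.0], [288.0, 221.0], [361.0, 241.0], [216.0, 242.0]]
[[289.0, 300.0], [288.0, 232.0], [361.0, 241.0], [216.0, 242.0]]
```

View pics/c13.png

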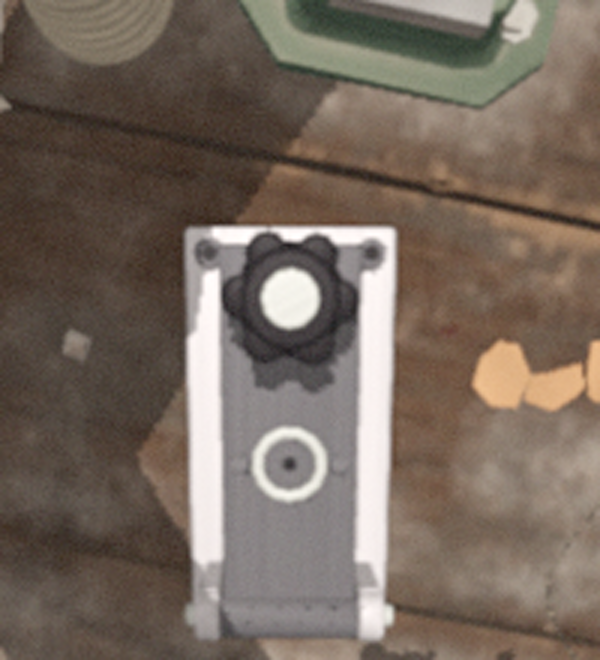

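View pics/c14.png

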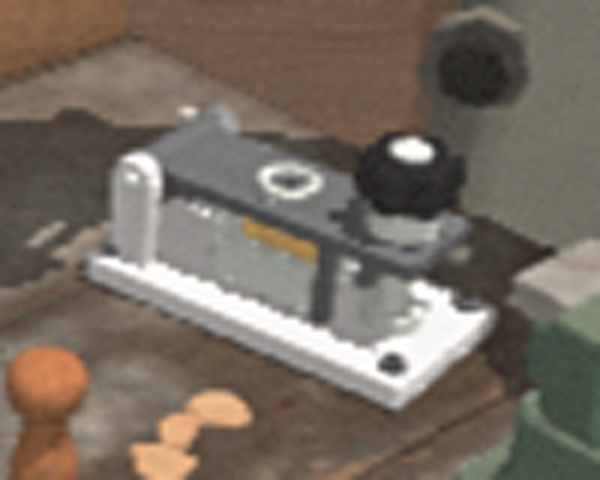

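View pics/c15.png

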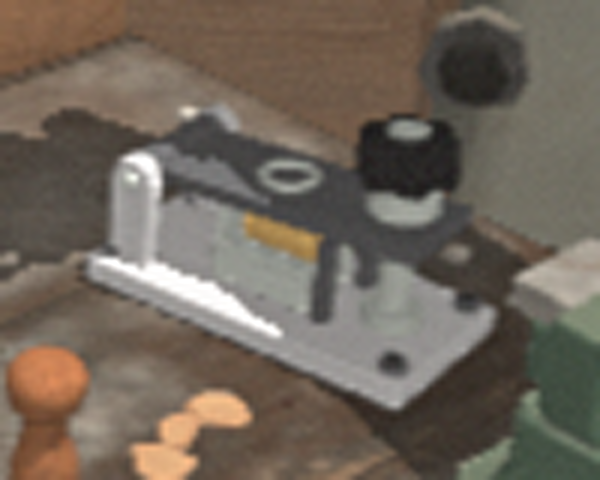

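```bash
python3 - <<'E'
from h import *
C=cam('scene')
def pr(P): return ((proj(C,[jw(*p) for p in P])-[290,170])*6).round().tolist()
print('base corners top',pr([(-.075,-.038,.012),(-.075,.038,.012),(.075,.038,.012)]))
print('pin',pr([(-.026,.017,.047),(-.026,.017,.03)]))
for th in(0,.015,.03,.045):
  c,s=np.cos(th),np.sin(th);f=lambda L,t,y:(.058-L*c+t*s,y,.051+L*s+t*c)
  print(th,'nose top L,R, bot L',pr([f(.124,.004,.023),f(.124,.004,-.023),f(.124,-.004,.023)]),'knob top',pr([f(.106,.038,0)]))
im=cv2.imread('pics/s9.png')
cv2.imwrite('pics/c16.png',cv2.resize(im[180:240,330:390],None,fx=10,fy=10,interpolation=2))
im=cv2.imread('pics/s5.png')
cv2.imwrite('pics/c17.png',cv2.resize(im[180:240,330:390],None,fx=10,fy=10,interpolation=2))
E
```

```text
base corners top [[500.0, 302.0], [404.0, 384.0], [87.0, 251.0]]
pin [[332.0, 240.0], [327.0, 277.0]]
0 nose top L,R, bot L [[416.0, 263.0], [475.0, 217.0], [414.0, 281.0]] knob top [[415.0, 147.0]]
0.015 nose top L,R, bot L [[417.0, 259.0], [476.0, 213.0], [415.0, 277.0]] knob top [[414.0, 143.0]]
0.03 nose top L,R, bot L [[417.0, 255.0], [476.0, 208.0], [415.0, 273.0]] knob top [[414.0, 139.0]]
0.045 nose top L,R, bot L [[417.0, 250.0], [477.0, 204.0], [416.0, 269.0]] knob top [[413.0, 135.0]]
```

View pics/c16.png

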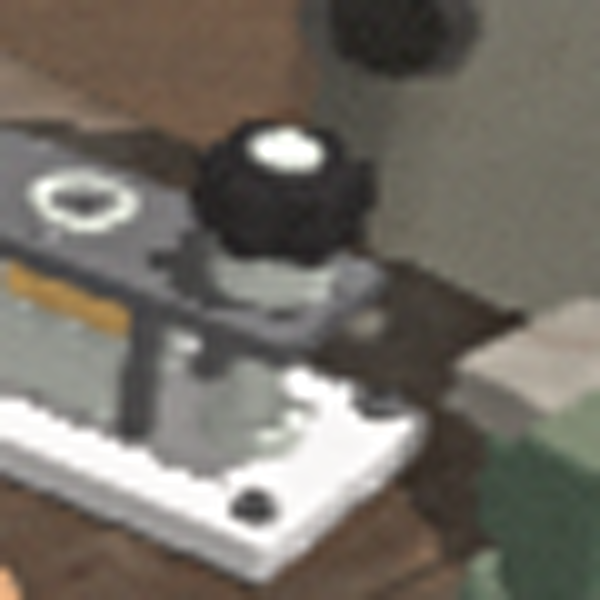

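View pics/c17.png

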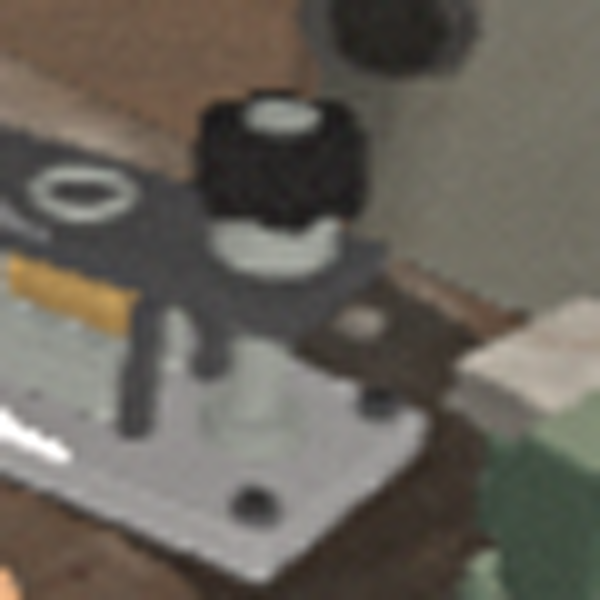

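```bash
python3 - <<'E'
from h import *
robot.move_gripper(.046,40)
robot.goto(jw(-.048,.0003,.15),[180,0,41])
hit=robot.movel(jw(-.048,.0003,.0640),rate=.1,force_limit=6)
im0=robot.capture('wrist');save(im0,'w20')
robot.move_gripper(.0,40)
print(hit,robot.get_grip_width(),np.round(robot.get_position(),4),np.round(robot.get_moment(),2),robot.get_clock())
for a in range(3,34,3):
    robot.goto(jw(-.048,.0003,.0640),[180,0,41-a])
    m=robot.get_moment()
    print(a,np.round(robot.get_position(),4),np.round(robot.get_orientation()[2],1),np.round(robot.get_ft_force(),1),np.round(m,2),round(robot.get_grip_width(),4),round(robot.get_clock(),1))
    if abs(m[2])>.5: break
im1=robot.capture('wrist');save(im1,'w21')
cv2.imwrite('pics/c18.png',cv2.resize(np.hstack([im0[190:300,210:345,::-1],im1[190:300,210:345,::-1]]),None,fx=2.8,fy=2.8,interpolation=2))
E
```

```text
False 0.03613060649426847 [ 0.4793 -0.1086  0.0645] [-0.15  0.07 -0.07] 42.1583
3 [ 0.4794 -0.1086  0.0644] 38.0 [-0.7 -0.2  6.2] [-0.24  0.09  0.02] 0.0365 42.4
6 [ 0.4793 -0.1086  0.0644] 35.0 [-0.5 -0.9  7. ] [-0.27  0.05  0.05] 0.0368 42.7
9 [ 0.4793 -0.1087  0.0644] 32.0 [ 0.2 -1.1  5.8] [-0.3   0.09  0.09] 0.0366 42.9
12 [ 0.4793 -0.1085  0.0643] 29.1 [-0.7  0.3  5.5] [-0.11  0.08 -0.07] 0.0365 43.2
15 [ 0.4793 -0.1086  0.0643] 26.1 [-0.5 -0.8  6.3] [-0.2   0.04  0.06] 0.0366 43.4
18 [ 0.4793 -0.1086  0.0643] 23.1 [-0.1 -1.2  6.8] [-0.26  0.02 -0.01] 0.0367 43.7
21 [ 0.4792 -0.1085  0.0642] 20.1 [ 0.2 -1.8  5.6] [-0.16  0.01  0.02] 0.0365 43.9
24 [ 0.4792 -0.1086  0.0642] 17.1 [-0.1 -1.2  4.8] [-0.3  -0.01  0.13] 0.0366 44.2
27 [ 0.4792 -0.1085  0.0643] 14.1 [-0.5 -1.5  6.6] [-0.17  0.08  0.04] 0.0363 44.4
30 [ 0.4792 -0.1086  0.0643] 11.1 [-0.5 -1.1  6.7] [-0.34  0.04  0.1 ] 0.0365 44.7
33 [ 0.4792 -0.1087  0.0643] 8.1 [-1.1 -1.4  6. ] [-0.41  0.03  0.14] 0.0367 44.9
```

View pics/c18.png

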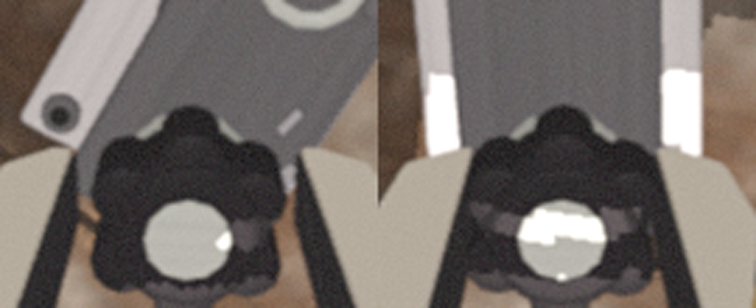

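```bash
python3 - <<'E'
from h import *
robot.move_gripper(.046)
b=robot.capture('wrist');save(b,'w22')
p=robot.get_position()
robot.movel([p[0],p[1],.115],rate=.25)
s=robot.capture('scene');save(s,'s10')
b=robot.capture('wrist');save(b,'w23');print(robot.get_position(),robot.get_orientation(),robot.get_clock())
a=cv2.imread('pics/s9.png')
cv2.imwrite('pics/c19.png',np.hstack([cv2.resize(q[178:238,325:390],None,fx=6,fy=6,interpolation=2) for q in (a,np.ascontiguousarray(s[:,:,::-1]))]))
E
```

```text
[ 0.47863413 -0.10840258  0.11466948] [-1.79995661e+02  2.60264601e-02  7.99699650e+00] 45.8833
```

View pics/c19.png

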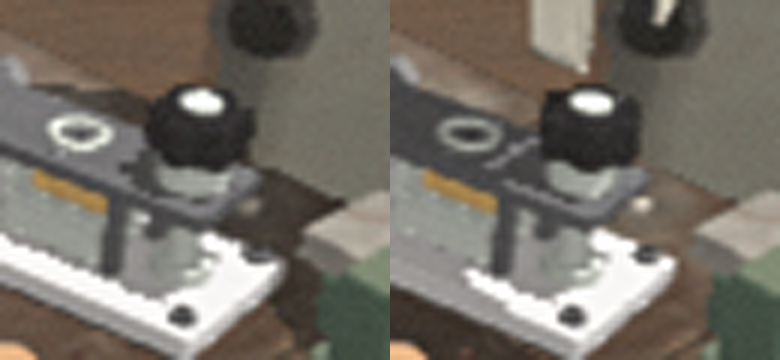

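View pics/w23.png

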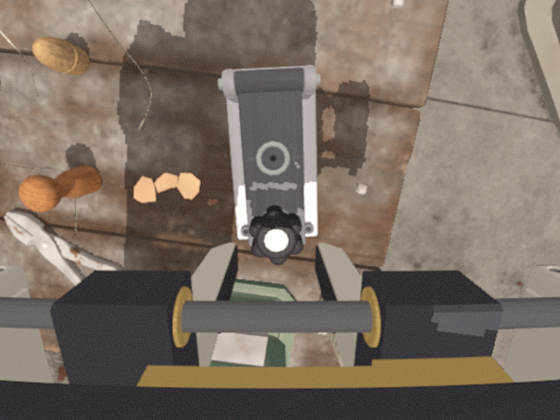

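```bash
python3 - <<'E'
from h import *
robot.movel(jw(-.048,.0003,.0645),rate=.15)
robot.move_gripper(.0,25)
print(robot.get_grip_width(),np.round(robot.get_position(),4),np.round(robot.get_ft_force(),1),np.round(robot.get_moment(),2),robot.get_clock())
q=np.array(robot.get_qpos())
for a in range(2,15,2):
    q2=q.copy();q2[6]-=a
    robot.move_joints(list(q2))
    m=np.mean([robot.get_moment() for _ in range(3)],0)
    print(a,np.round(robot.get_orientation()[2],1),np.round(robot.get_ft_force(),1),np.round(m,2),round(robot.get_tau()[6],2),round(robot.get_grip_width(),4),round(robot.get_clock(),1))
im1=robot.capture('wrist');save(im1,'w24')
robot.move_gripper(.046);robot.wait(.1)
im2=robot.capture('wrist');save(im2,'w25')
cv2.imwrite('pics/c20.png',cv2.resize(np.hstack([im1[190:300,210:345,::-1],im2[190:300,210:345,::-1]]),None,fx=2.8,fy=2.8,interpolation=2))
E
```

```text
0.03750674452719684 [ 0.4794 -0.1085  0.0651] [ 0.5 -0.1  0.2] [0.14 0.04 0.07] 46.6833
2 6.0 [-0.2 -0.7 -2.8] [-0.01 -0.08  0.07] -0.25 0.0374 46.9
4 4.1 [ 0.  -1.  -3.6] [-0.22 -0.05  0.19] -0.29 0.0375 47.2
6 2.1 [-0.1 -2.1 -2.9] [-0.49 -0.02  0.18] -0.34 0.0375 47.4
8 0.1 [ 0.4 -3.1 -3.2] [-0.77 -0.02  0.19] -0.39 0.0375 47.7
10 -2.0 [-2.6  0.2 15.5] [-0.13  0.65 -0.06] -0.08 0.0377 47.9
12 -4.0 [-1.2 -0.4 14.2] [-0.19  0.59 -0.12] -0.06 0.0376 48.2
14 -6.0 [-2.4 -0.8 14.2] [-0.15  0.55 -0.05] -0.06 0.0377 48.4
```

View pics/c20.png

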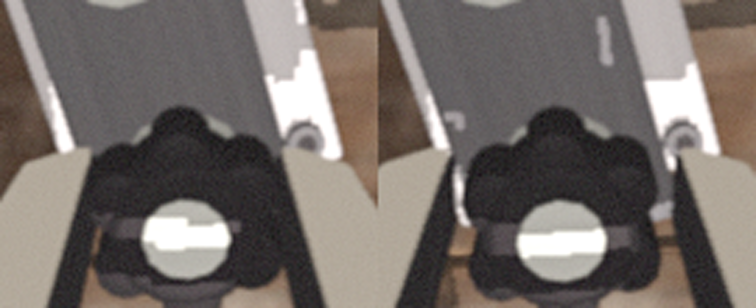

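```bash
python3 - <<'E'
from h import *
p=robot.get_position()
robot.movel([p[0],p[1],.125],rate=.3)
robot.goto(jw(.035,0,.19),[180,0,190.94])
im=robot.capture("wrist");save(im,'w26');C=cam('wrist')
cv2.imwrite('pics/c21.png',np.hstack([cv2.resize(q[80:240,220:330],None,fx=3.5,fy=3.5,interpolation=2) for q in(cv2.imread('pics/w19.png'),np.ascontiguousarray(im[:,:,::-1]))]))
s=robot.capture('scene');save(s,'s11');print(robot.get_clock(),robot.get_position())
a=cv2.imread('pics/s9.png')
cv2.imwrite('pics/c22.png',np.hstack([cv2.resize(q[178:238,325:390],None,fx=6,fy=6,interpolation=2) for q in (a,np.ascontiguousarray(s[:,:,::-1]))]))
E
```

```text
51.9083 [ 0.56046407 -0.09285018  0.1898582 ]
```

View pics/c21.png

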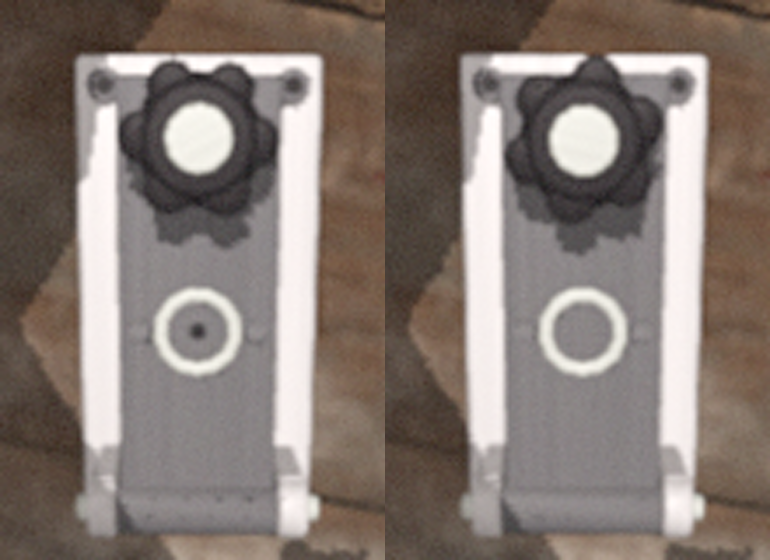

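View pics/c22.png

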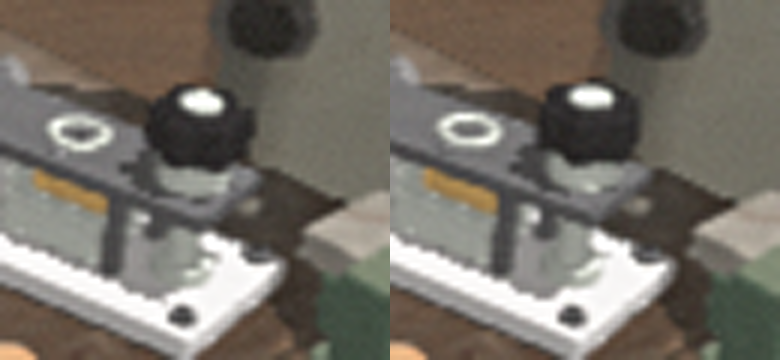

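```bash
python3 - <<'E'
from h import *
C=cam('wrist')
ks=robot.outline_of('wrist','knob_grip')
c=max(cv2.findContours(ks[0]['mask'].astype('uint8'),0,cv2.CHAIN_APPROX_NONE)[0],key=cv2.contourArea)[:,0]
P=np.array([(atz(C,q,.09)[:2]-J) for q in c]);P=np.c_[P@e,P@n]
cc=cv2.minEnclosingCircle((P*1000).astype('f4'));print(cc)
d=P-np.array(cc[0])/1000;r=np.hypot(*d.T);a=np.arctan2(d[:,1],d[:,0])
o=np.argsort(a);a=a[o];r=r[o];g=np.linspace(-np.pi,np.pi,720,endpoint=False);rr=np.interp(g,a,r,period=2*np.pi)
print('phi',-np.degrees(np.angle(np.sum((rr-rr.mean())*np.exp(-6j*g))))/6)
for y in (-66,-40,0,50,100,145):
  print(y,np.round(robot.inverse_kinematics(jw(-.047,.0003,.07),[180,0,y])))
print(robot.get_clock())
E
```

```text
((-46.99077224731445, -0.12088537961244583), 19.788482666015625)
phi -12.478425512251087
-66 [ 47.  47. -63. 126.  62.  48. 146.]
-40 [-21.  40.  41. 131. -57.  30. -63.]
0 [-15.  37.  31. 130. -47.  25. -35.]
50 [ 19.  33. -18. 128.  27.  22. -62.]
100 [ 27.  35. -30. 128.  40.  27. -25.]
145 [ 35.  38. -42. 127.  50.  33.  10.]
51.9583
```

```bash
python3 - <<'E'
from h import *
robot.move_gripper(.046,25)
robot.goto(jw(-.0475,.0001,.115),[180,0,59.4])
hit=robot.movel(jw(-.0475,.0001,.0665),rate=.12,force_limit=6)
print(hit,robot.get_position(),robot.get_clock())
im0=robot.capture('wrist');save(im0,'w27')
robot.move_gripper(.0,25)
print(robot.get_grip_width(),np.round(robot.get_tau()[6],2),robot.get_clock())
for a in (12,24,34,40,44,47,50):
    robot.goto(jw(-.0478,.0001,.0665-a*.0000419),[180,0,59.4-a])
    t=robot.get_tau()[6]
    print(a,np.round(robot.get_orientation()[2],1),np.round(robot.get_ft_force(),1),np.round(robot.get_moment(),2),round(t,2),round(robot.get_grip_width(),4),round(robot.get_clock(),1))
    if a>35 and abs(t)>.25: break
im1=robot.capture('wrist');save(im1,'w28')
cv2.imwrite('pics/c23.png',cv2.resize(np.hstack([im0[100:300,200:350,::-1],im1[100:300,200:350,::-1]]),None,fx=2.6,fy=2.6,interpolation=2))
E
```

```text
False [ 0.47956067 -0.10830038  0.06651283] 54.45
0.036740226734436825 0.04 54.8333
12 47.7 [ 0.8 -1.3  3.9] [-0.33 -0.38 -0.06] -0.72 0.0365 55.1
24 35.9 [ 0.9 -0.9  5.6] [-0.38 -0.4  -0.07] -0.65 0.0367 55.4
34 25.9 [ 0.3 -1.5  3.8] [-0.36 -0.34 -0.  ] -0.37 0.0369 55.6
40 19.9 [-0.2 -0.8  5.6] [-0.27 -0.34 -0.07] -0.2 0.0367 55.9
44 15.9 [ 0.3 -0.5  8. ] [-0.22 -0.19 -0.04] -0.11 0.0367 56.1
47 12.9 [-0.6 -0.4  9.9] [-0.22 -0.07 -0.07] -0.07 0.0368 56.4
50 9.9 [ 0.2 -0.6 10.7] [-0.2   0.03 -0.06] -0.07 0.0366 56.6
```

View pics/c23.png

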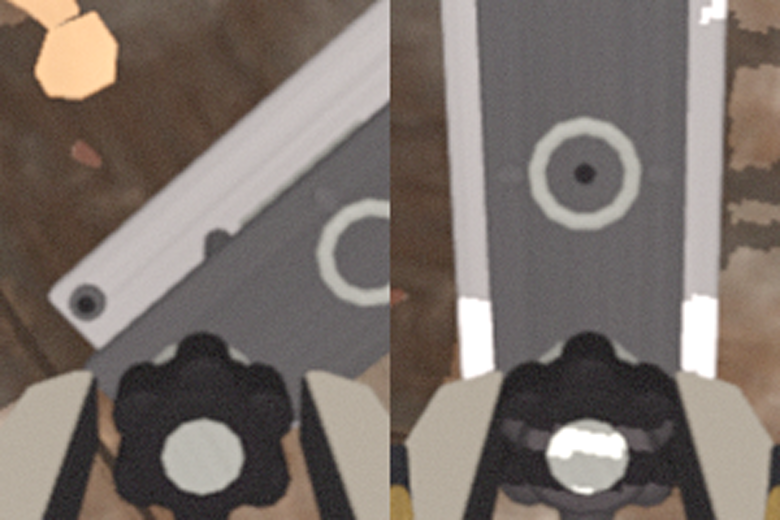

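View pics/w28.png

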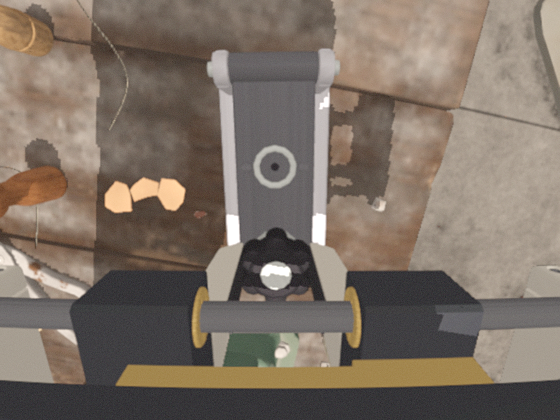

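```bash
python3 - <<'E'
from h import *
for a in (54,58,61):
    robot.goto(jw(-.0478,.0001,.0644),[180,0,59.4-a])
    print(a,np.round(robot.get_ft_force(),1),np.round(robot.get_moment(),2),round(robot.get_tau()[6],2),round(robot.get_grip_width(),4),round(robot.get_clock(),1))
robot.move_gripper(.046);
b=robot.capture('wrist');save(b,'w29')
p=robot.get_position();robot.movel([p[0],p[1],.13],rate=.3)
s=robot.capture('scene');save(s,'s12');b=robot.capture('wrist');save(b,'w30');print(robot.get_clock(),robot.get_ft_force())
cv2.imwrite('pics/c24.png',np.hstack([cv2.resize(q[178:238,325:390],None,fx=6,fy=6,interpolation=2) for q in (cv2.imread('pics/s9.png'),np.ascontiguousarray(s[:,:,::-1]))]))
E
```

```text
54 [-1.3  0.7 10.4] [-0.22  0.03 -0.07] -0.11 0.0365 56.9
58 [-1.2  0.1 11.6] [-0.08  0.02 -0.05] -0.11 0.0366 57.1
61 [-0.2  0.5 10.9] [-0.13  0.09 -0.06] -0.09 0.0371 57.4
58.3417 [-0.18505809  0.38537277 -0.1314368 ]
```

View pics/c24.png

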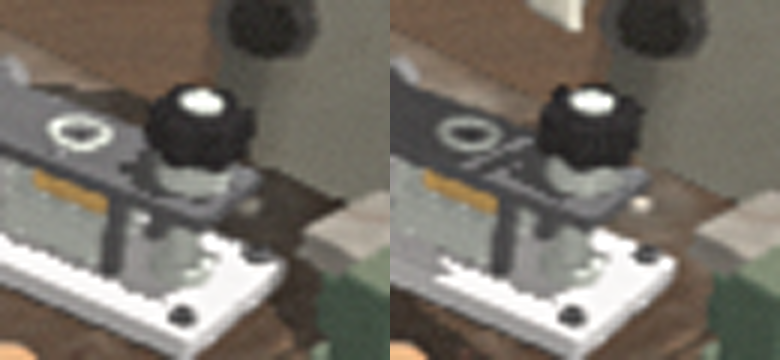

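View pics/w30.png

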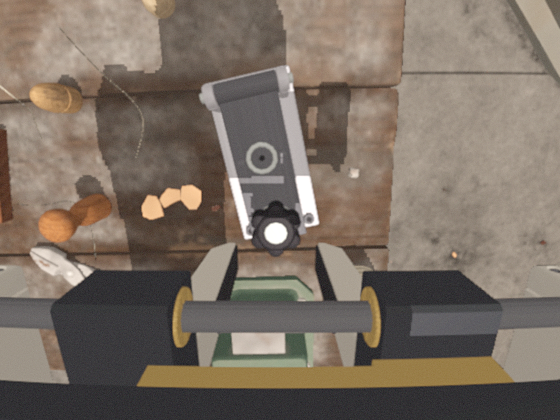

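View pics/s12.png

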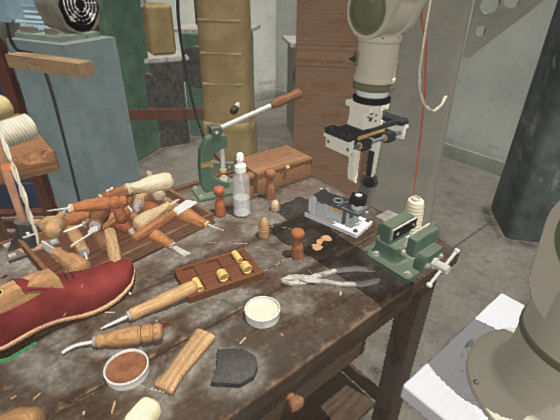

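```bash
python3 - <<'E'
from rig import robot
robot.hand_in();print('ok')
E
```

```text
the job is handed in; nothing more can be done
ok
```

The job is handed in at about 58 s: the ferrule is in the jig and the leaf is screwed down on it. But I overturned the knob once, and it jumped a thread before I tightened it again.

**What went as asked**
- I took the 20 x 30 mm ferrule from the tray and laid it in the V groove, within about 0.5 mm of the middle.
- I pushed the leaf over and it fell shut on its own.
- I backed the knob off about 63° to roughly +0.26 rad. It dropped about 4 mm when I let go, which was the click. I then turned it forward.

**What went wrong**
- I could not feel a clear stop: the moment readings stayed around 0.06 N m. I turned well past -2.2 rad, to about -3.3 rad by my reckoning.
- There the knob jumped one thread. The leaf rose about 1.7 mm and the hole in the middle of the bush disappeared from view.
- I did not back off to a new click. The knob seemed to sit in the next groove, so I turned it forward another 60° or so.
- The knob should now be near -4.4 rad. That matches about -2.3 rad on the next of the three threads, not the -2.2 rad given.

**Last checks**
- With the robot clear, the knob top was at the height predicted for fully down, and the leaf looked level.
- The hole in the bush was visible again, as it was each time the leaf was screwed down.
- The other ferrules and the loose things I could see in the last picture looked undisturbed.
- I judged tightness only from these pictures; I did not measure the bush travel or feel a definite stop.

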